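# Lay the second and third course of a burn-in stack

### The job

Power modules are being stacked on the tray in staggered courses, like brickwork. Lay the spare yellow-labelled module flat, label up, beside the one already in the second course so that it bridges the joint of the bottom course that is still open. Tip the monitor module, which lies on its side, so that its green face is up, and lay it last, on top across the joint of the second course, face up. Centre each over its joint with its sides flush with the stack, set both down from the hand rather than dropping them, do not shift the modules already laid, and leave everything else where it is.

Things in the scene. Friction and masses are not known exactly. Their poses are not given: they have to be found in the camera images.
- spare_c (a point): the spare module to lay second-course: black power module with a yellow label face and an aluminium underside, 40 (x) x 64 (y) x 28 (z) mm, 0.14 kg give or take 40 percent; point at its centre, x across its width, y along its length, z out of its label face (up when it lies flat); starts flat on the bench, label up, centre 14 mm above it
- monitor_c (a point): monitor module, for the top: black case, green circuit-board face, aluminium underside, 40 (x) x 64 (y) x 28 (z) mm, about 0.14 kg; point at its centre, z out of the green face. Starts on its 64 x 28 side, 40 mm tall, z level, pointing roughly away from the robot; a sideways push high on the green face tips it onto its underside, green face up
- base_left_c (a point): bottom-course module already laid, loose: black power module with a yellow label face and an aluminium underside, 40 (x) x 64 (y) x 28 (z) mm, 0.14 kg give or take 40 percent; point at its centre, x across its width, y along its length, z out of its label face (up when it lies flat); it lies 66 mm along +y from base_mid
- base_mid_c (a point): middle bottom-course module already laid, loose: black power module with a yellow label face and an aluminium underside, 40 (x) x 64 (y) x 28 (z) mm, 0.14 kg give or take 40 percent; point at its centre, x across its width, y along its length, z out of its label face (up when it lies flat); the bottom course is a straight row along its y
- base_right_c (a point): bottom-course module already laid, loose: black power module with a yellow label face and an aluminium underside, 40 (x) x 64 (y) x 28 (z) mm, 0.14 kg give or take 40 percent; point at its centre, x across its width, y along its length, z out of its label face (up when it lies flat); it lies 66 mm along -y from base_mid, 2 mm gap between them: the open joint is here
- second_left_c (a point): second-course module already laid, loose, across the joint of base_left and base_mid (34 mm along +y from base_mid and 28 mm above it): black power module with a yellow label face and an aluminium underside, 40 (x) x 64 (y) x 28 (z) mm, 0.14 kg give or take 40 percent; point at its centre, x across its width, y along its length, z out of its label face (up when it lies flat)
- tray: flat aluminium plate 90 (x) x 230 (y) x 6 (z) mm without rim, fixed to the bench, under the bottom course; origin at the centre of its underside
- heatsink: bystander: copper finned heat sink 44 x 44 x 28 mm, loose; origin at its underside
- solder_reel: bystander: grey metal reel standing on its flange, 56 mm diameter, 38 mm tall, loose; origin at its underside
- flux_jar: bystander: amber jar, 44 mm diameter, 45 mm tall, loose; origin at its underside
- screwdriver: bystander: screwdriver 170 mm long lying along its x, loose; its position is on its axis line at bench height
- hard_drive: bystander: disk drive 102 (x) x 147 (y) x 26 mm, loose; origin at its underside
- transformer: bystander: yellow and black transformer 42 x 50 x 36 mm, loose; origin at its underside

How it is judged:
On the way, in this order (a step that is already met when the one before it is completed fails the run):
1. the spare module is set down from the hand over the open joint: within 6 mm above its seat and in position while the fingers still touch it (x of spare_c in the frame of base_mid_c between -0.007 and 0.007 m and y of spare_c in the frame of base_mid_c between -0.045 and -0.021 m and z of spare_c in the frame of base_mid_c between 0.025 and 0.034 m and angle between the y axis of spare_c and the y axis of base_mid_c, either way round below 0.12 rad and angle between spare_c's own z axis and vertical below 0.12 rad and contact force between the fingers and spare above 0.3 N), for 0.05 s.
2. the monitor module is set down from the hand, green face up, across the second-course joint: within 6 mm above its seat and in position while the fingers still touch it (x of monitor_c in the frame of base_mid_c between -0.007 and 0.007 m and y of monitor_c in the frame of base_mid_c between -0.012 and 0.012 m and z of monitor_c in the frame of base_mid_c between 0.053 and 0.062 m and angle between the y axis of monitor_c and the y axis of base_mid_c, either way round below 0.12 rad and angle between monitor_c's own z axis and vertical below 0.12 rad and contact force between the fingers and monitor above 0.3 N), for 0.05 s.
At the end, for the whole second after the job is handed in: Spare label up over the base_mid/base_right joint, monitor green face up over the second-course joint: each within 12 mm along the row, 7 mm across, 3 mm in height and 0.12 rad of square and level, at rest; the four modules already laid within 10 mm of their start (x of spare_c in the frame of base_mid_c between -0.007 and 0.007 m and y of spare_c in the frame of base_mid_c between -0.045 and -0.021 m and z of spare_c in the frame of base_mid_c between 0.025 and 0.031 m and angle between the y axis of each of spare_c, monitor_c and the y axis of base_mid_c, either way round below 0.12 rad and angle between each of spare_c, monitor_c's own z axis and vertical below 0.12 rad and x of monitor_c in the frame of base_mid_c between -0.007 and 0.007 m and y of monitor_c in the frame of base_mid_c between -0.012 and 0.012 m and z of monitor_c in the frame of base_mid_c between 0.053 and 0.059 m and distance of each of base_left_c, base_mid_c, base_right_c, second_left_c from where it was at the start of the episode below 0.01 m and linear speed of each of spare, monitor below 0.02 m/s); the robot touches nothing.
It fails at once if a bystander is moved more than 30 mm (distance of any of heatsink, solder_reel, flux_jar, screwdriver, hard_drive, transformer from where it was at the start of the episode above 0.03 m).
It fails at once if a module already laid is shifted more than 20 mm (distance of any of base_left_c, base_mid_c, base_right_c, second_left_c from where it was at the start of the episode above 0.02 m).
It also fails if it takes over 64 s, if anything falls off the work surface, if the arm or the gripper's body presses on something with over 40 N, if the wrist force passes 120 N, or if a joint passes its speed limit or range.

### The arm

A 6-joint arm with a two-finger parallel gripper is mounted at the origin on the work surface. World frame = base frame: x ahead of the robot, y to its left, z up, the work surface at z = 0. Lengths are in m, angles in rad, forces in N, time in s.
With the tool pointing down it reaches from about 0.375 to 0.9 m from the base axis. Payload 3.1 kg.
Tool frame: the origin (TCP) lies on the centre line of the jaws, within the pads' length; the fingertips stand 25 mm ahead of it and the grasp point (between the pads) lies 6 mm ahead of it (robot.nose_length is the y of the fingertips in the tool frame, in m); y points along the fingers, z is the direction in which the jaws open and shut, and the axes are right-handed (so a half turn about y gives the same grasp; the last joint's range is limited). The gripper opens to 87 mm and grips with 3 to 60 N. Pads are 19 mm wide; open, the fingers measure 117 mm over their backs; the gripper's body (75 mm by 190 mm) begins 51 mm behind the grasp point.
Start: joints at [1.056, 0.527, 1.433, -0, 1.181, -0.178], TCP at [0.206, 0.59, 0.248] pointing down, gripper open.
Joint ranges: [-3.08, 3.08], [-0.75, 2.2], [0.22, 2.44], [-1.43, 4.57], [0, 2.65], [-2.85, 2.85]. Speed limits (rad/s): [2.79, 2.79, 3.14, 3.14, 3.14, 3.14].

### API

Orientations are given as a unit quaternion [x, y, z, w].
In Python, from rig import robot, eyes, ticket gives the robot as it stands.
- The arm moves only by the tool play_rows, never from a script. Its argument "series" is a list of rows, each a list of 7 numbers: the opening, from 0 (shut) to 1 (fully open), then the shift along the tool's x, y, z scaled (see below), then the turn, a rotation vector about the tool's x, y, z scaled (see below). In form: [[claw, dx, dy, dz, ax, ay, az], ...]. A call has 1 to 12 rows; each row shifts and turns the commanded pose from where the row before left it, along the tool's axes as they then stand; what a row does not reach is not made up. The controller multiplies each number of a shift by 100 mm and each number of a turn by 180 degrees. A row lasts 1/12 s, in which the tool goes at most 41.7 mm and 7.16 degrees, less where a joint would pass 70% of its speed; a pose out of reach is approached as far as the arm can. A call with a number of a shift or a turn outside -1 to 1 is refused whole. A call with a gripper value outside its range is refused whole. The fingers move at their own pace and stop on an object; "grip_force" is the grip in N (left out, the last holds). Time passes only in rows, so rows that do not move let the fingers close. It gives the time, the measured TCP pose, the force and the opening at its end, in the units of the state.
- robot.get_obs(): the state, without advancing time (a new reading comes with each control period).
- eyes.camera(name): name is "scene" or "top" or "wrist"; returns the picture (480x640x3 uint8, red, green, blue); there is no depth.
- eyes.camera_params(name): a dict with "K" (3x3 intrinsics, pixels), "rvec" (rotation vector, rad) and "tvec" (3), from world to camera coordinates, as OpenCV has them. Camera axes: x right, y down, z forward; pixel columns grow to the right and rows downward; lengths in m; the calibration is good to about 2 mm. A picture is of the moment at which its call begins: read the wrist's pose just before it. camera_params takes no time and is no camera call; for the wrist camera it gives the pose at the moment of the call.
- ticket.hand_in(): hands the job in, once; it reports no verdict.
The state is a dict: "time": time; "q": joint angles; "joint_velocities": joint speeds; "joint_torque": joint torques, N m; "position": TCP position; "tool_rot": TCP orientation; "ft_force": force on the tool from outside, world axes, zero at the start; "moment": the same for the moment, N m; "grip_width": finger opening in m.
Only numpy, scipy, OpenCV 4.12 (cv2) and the standard library are available. Lean on these libraries where they do the work, as an engineer would, in place of code of your own. Each camera call takes 0.05 s, during which the arm holds its last target.

## Working session

There is one attempt and no reset: what is moved stays moved. The work goes in short steps, Python scripts to look and compute and a tool call to move; the robot and the scene stay as the last step left them, time stands still between calls to the robot, and variables do not carry over. Pictures are saved under pics/ and viewed, and the job is handed in when it is done.

Besides the shell and the picture viewer there is one more tool, called as name(argument=value, ...) on one line, values as JSON. play_rows: Moves the arm, as the interface text tells. Its arguments: {"type":"object","properties":{"series":{"type":"array","items":{"type":"array","items":{"type":"number"}}},"grip_force":{"type":"number"}},"required":["series"]}

```bash
ls; mkdir -p pics
python3 - <<'E'
from rig import robot, eyes, ticket
import cv2
print(robot.get_obs())
for n in ("scene","top","wrist"):
    im=eyes.camera(n); cv2.imwrite(f"pics/{n}0.png",im[:,:,::-1]); print(n,eyes.camera_params(n))
E
```

```text
pics
{'time': 0.0, 'q': array([ 1.05654225e+00,  5.28463893e-01,  1.43391536e+00, -1.46323952e-05,
        1.18136415e+00, -1.78480314e-01]), 'joint_velocities': array([ 0.00142961, -0.00100322,  0.00156656,  0.0001666 , -0.00140803,
        0.00030404]), 'joint_torque': array([-7.54637040e-04, -4.40027547e+01, -1.76600897e+01,  6.33445778e-02,
        5.80561347e-02, -1.22015258e-04]), 'position': array([0.20556221, 0.58950903, 0.24656881]), 'tool_rot': array([ 0.6978817 , -0.11840869,  0.11790141, -0.69644796]), 'ft_force': array([ 0.06140724, -0.40829307,  0.59784969]), 'moment': array([-0.00094584, -0.01666543, -0.02187266]), 'grip_width': 0.08771191861285293}
scene {'K': array([[539.19335622,   0.        , 314.60095227],
       [  0.        , 539.19335622, 241.94467116],
       [  0.        ,   0.        ,   1.        ]]), 'rvec': array([ 2.22196196,  0.73812434, -0.34704031]), 'tvec': array([-0.44061307, -0.18837487,  1.6147482 ])}
top {'K': array([[616.57307382,   0.        , 322.49449274],
       [  0.        , 616.57307382, 236.01145447],
       [  0.        ,   0.        ,   1.        ]]), 'rvec': array([ 2.09308088, -2.10381386,  0.24485149]), 'tvec': array([-0.00612162,  0.56391506,  1.29785681])}
wrist {'K': array([[414.46381597,   0.        , 310.12389541],
       [  0.        , 414.46381597, 237.24839771],
       [  0.        ,   0.        ,   1.        ]]), 'rvec': array([-2.36707651, -1.68175499, -0.23366503]), 'tvec': array([-0.62466309, -0.03384231,  0.38994512])}
```

View pics/scene0.png

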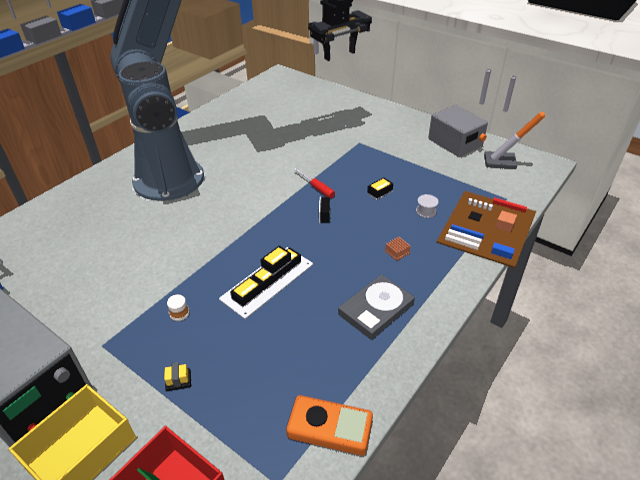

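View pics/top0.png

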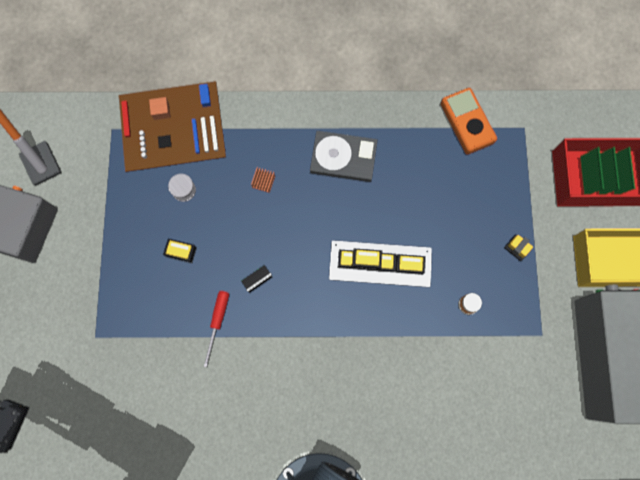

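View pics/wrist0.png

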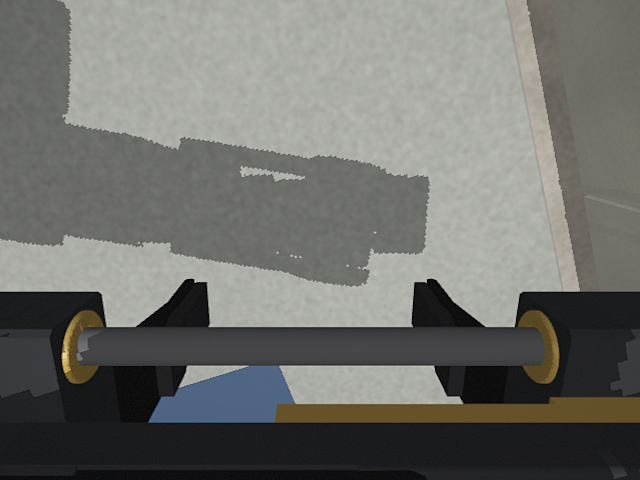

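```bash
cat > h.py <<'E'
import numpy as np, cv2
from rig import robot, eyes, ticket
from scipy.spatial.transform import Rotation as R
from scipy.optimize import least_squares
def cp(n): 
    p=eyes.camera_params(n); return p["K"],p["rvec"],p["tvec"]
def ray(n,uv,z,P=None):
    K,r,t=P or cp(n); Rm=R.from_rotvec(r).as_matrix(); c=-Rm.T@t
    d=Rm.T@np.linalg.inv(K)@np.array([uv[0],uv[1],1.]); s=(z-c[2])/d[2]; return c+s*d
def proj(n,X,P=None):
    K,r,t=P or cp(n); return cv2.projectPoints(np.array(X,float).reshape(-1,1,3),r,t,K,None)[0].reshape(-1,2)
def crop(im,x0,y0,x1,y1,s,fn):
    c=cv2.resize(im[y0:y1,x0:x1,::-1],None,fx=s,fy=s,interpolation=cv2.INTER_CUBIC); cv2.imwrite(fn,c)
def corners(c,Rm,h=(.02,.032,.014)):
    return {(i,j,k):np.array(c)+Rm@(np.array([i,j,k])*h) for i in(-1,1) for j in(-1,1) for k in(-1,1)}
E
python3 - <<'E'
from h import *
im=cv2.imread("pics/top0.png")[:,:,::-1]
crop(im,325,230,445,295,6.6,"pics/t_stack.png")
crop(im,150,220,290,320,5.7,"pics/t_left.png")
im=cv2.imread("pics/scene0.png")[:,:,::-1]
crop(im,215,235,320,320,7,"pics/s_stack.png")
crop(im,290,160,400,230,7,"pics/s_left.png")
E
```

```text
(no output)
```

View pics/t_stack.png

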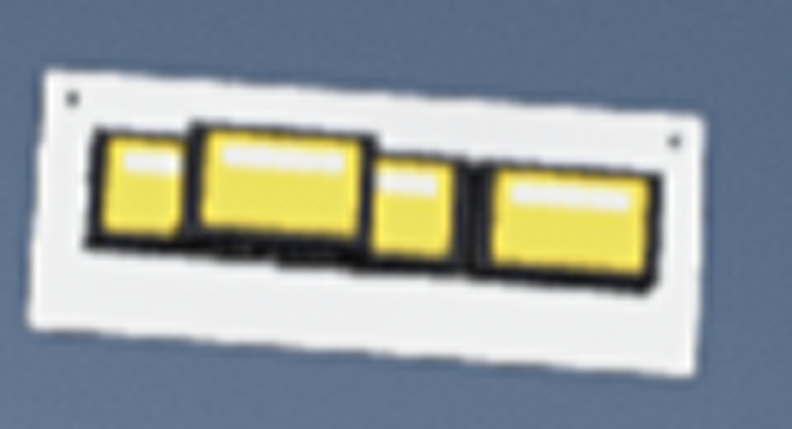

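View pics/t_left.png

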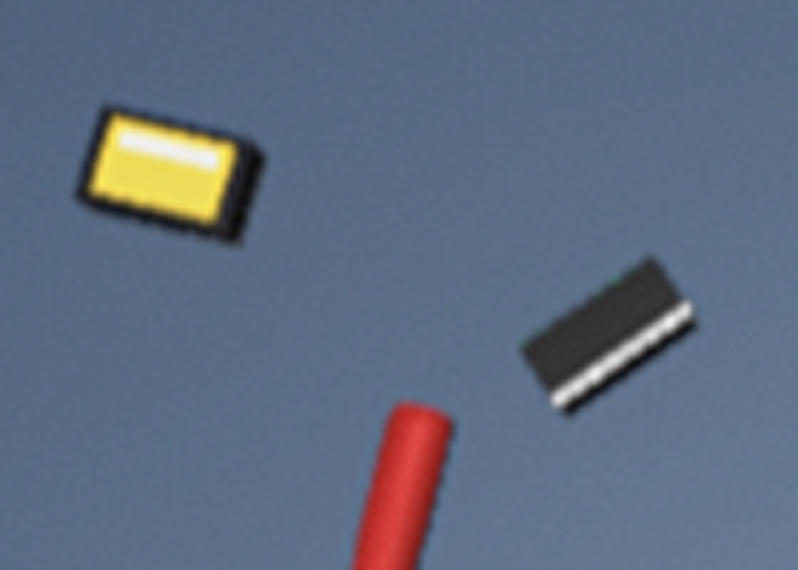

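View pics/s_left.png

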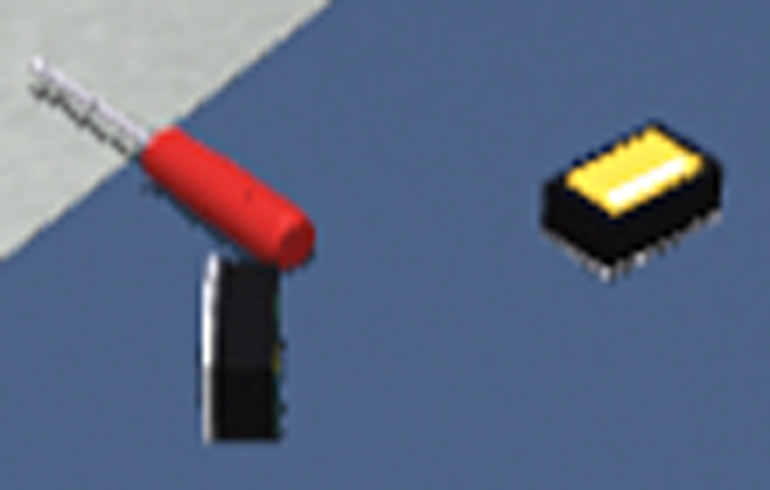

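View pics/s_stack.png

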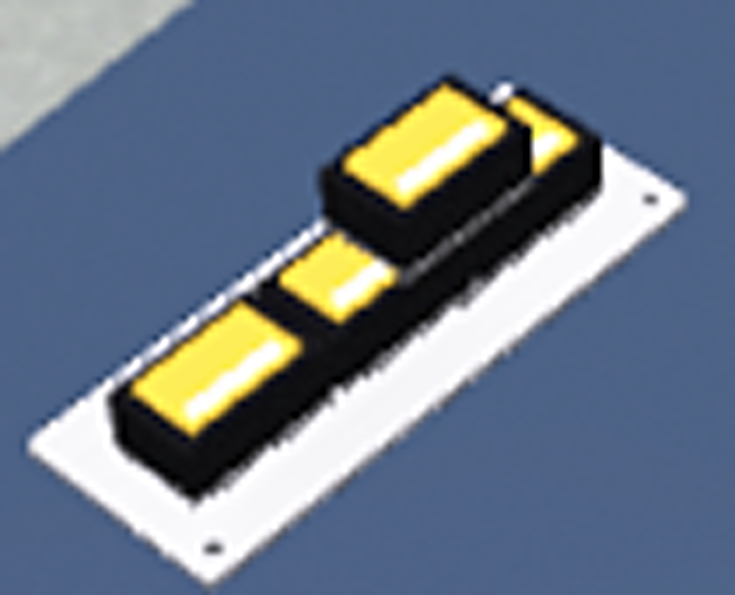

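Run:
```python
from h import *
PT,PS=cp("top"),cp("scene")
for P in(PT,PS): print(-R.from_rotvec(P[1]).as_matrix().T@P[2])
def un(p,s,x0,y0): p=np.array(p,float); return (p+.5)/s-.5+[x0,y0]
T=lambda p:un(p,6.6,325,230); S=lambda p:un(p,7,215,235)
TL=lambda p:un(p,5.7,150,220); SL=lambda p:un(p,7,290,160)
# label corners order: (+x,+y),(+x,-y),(-x,-y),(-x,+y)
sg=np.array([[1,1],[1,-1],[-1,-1],[-1,1]])
# row frame: stack
obs=[(34,.028,PT,T([(203,130),(361,141),(357,238),(200,226)])),
     (-66,0,PT,T([(495,170),(650,180),(642,273),(493,262)])),
     (34,.028,PS,S([(510,128),(402,208),(342,165),(447,82)])),
     (-66,0,PS,S([(303,345),(192,437),(133,387),(245,302)]))]
def pts(p,dy,dz,a,b,zt):
    c,s=np.cos(p[2]),np.sin(p[2]); L=sg*[a,b]+[0,dy]
    X=np.c_[p[0]+c*L[:,0]-s*L[:,1],p[1]+s*L[:,0]+c*L[:,1],np.full(4,zt+dz)]; return X
def f(p,per=False,sel=None):
    r=[]
    for i,(dy,dz,P,uv) in enumerate(obs):
        if sel is not None and i not in sel: continue
        r.append((proj(0,pts(p,dy/1000,dz,p[3],p[4],.034),P)-uv).ravel())
    return np.concatenate(r)
for sel in(None,(0,1),(2,3)):
    r=least_squares(f,[.55,-.13,0,.015,.024],kwargs=dict(sel=sel)); print("base_mid",sel,r.x.round(4),"rms px",np.sqrt((r.fun**2).mean()))
lab=least_squares(f,[.55,-.13,0,.015,.024]).x[3:]
ob=[(PT,TL([(118,113),(240,146),(216,223),(88,190)])),(PS,SL([(703,162),(615,215),(565,182),(655,125)]))]
def g(p,sel):
    return np.concatenate([(proj(0,pts(p,0,0,lab[0],lab[1],.028),ob[i][0])-ob[i][1]).ravel() for i in sel])
for sel in((0,1),(0,),(1,)):
    r=least_squares(g,[.55,.3,0],args=(sel,)); print("spare",sel,r.x.round(4),np.sqrt((r.fun**2).mean()))
for uv in[(522,347),(652,257),(690,300),(552,395),(565,412),(697,322)]:
    print("mon top px",uv,ray(0,TL([uv])[0],.04,PT).round(4),ray(0,TL([uv])[0],0.0,PT).round(4))
for uv in[(207,440),(215,255),(280,262),(280,440),(280,368),(208,365)]:
    print("mon scene",uv,ray(0,SL([uv])[0],.04,PS).round(4),ray(0,SL([uv])[0],0.0,PS).round(4))
```

```text
[ 0.25015929 -0.00797416  1.39277662]
[ 1.15945066 -0.77054903  0.94813769]
base_mid None [ 0.5145 -0.1403 -0.0769  0.0157  0.0258] rms px 0.5873889677704708
base_mid (0, 1) [ 0.5132 -0.1409 -0.0781  0.0162  0.026 ] rms px 0.20669965740331533
base_mid (2, 3) [ 0.5164 -0.1401 -0.0755  0.0149  0.0255] rms px 0.30008139402969497
spare (0, 1) [ 0.5452  0.3173 -0.2559] 0.5459564813888821
spare (0,) [ 0.5442  0.3168 -0.2711] 0.2694870621669073
spare (1,) [ 0.5468  0.3177 -0.2208] 0.4194640709464802
mon top px (522, 347) [0.4696 0.1718 0.04  ] [0.4761 0.1771 0.    ]
mon top px (652, 257) [0.505  0.1218 0.04  ] [0.5125 0.1256 0.    ]
mon top px (690, 300) [0.4878 0.1067 0.04  ] [0.4949 0.1101 0.    ]
mon top px (552, 395) [0.4508 0.1597 0.04  ] [0.4567 0.1646 0.    ]
mon top px (565, 412) [0.4441 0.1545 0.04  ] [0.4498 0.1593 0.    ]
mon top px (697, 322) [0.4791 0.1038 0.04  ] [0.4859 0.1072 0.    ]
mon scene (207, 440) [0.5155 0.0704 0.04  ] [ 0.4871  0.1074 -0.    ]
mon scene (215, 255) [0.4514 0.1611 0.04  ] [0.4202 0.2021 0.    ]
mon scene (280, 262) [0.4746 0.1724 0.04  ] [0.4444 0.2139 0.    ]
mon scene (280, 440) [0.5373 0.0862 0.04  ] [ 0.5099  0.124  -0.    ]
mon scene (280, 368) [0.5127 0.12   0.04  ] [0.4843 0.1592 0.    ]
mon scene (208, 365) [0.4897 0.1054 0.04  ] [0.4602 0.144  0.    ]
```

```bash
cat >> h.py <<'E'
def plan(xyz,jaw=None):
    """tcp goal & jaw (tool z) heading in world; prints turn about tool y then shift in the tool frame after turning, in command units"""
    o=robot.get_obs(); Rm=R.from_quat(o["tool_rot"]).as_matrix(); p=o["position"]
    print("t",round(o["time"],2),"pos",p.round(4),"y",Rm[:,1].round(3),"jaw heading",np.degrees(np.arctan2(Rm[1,2],Rm[0,2])).round(2),"q6",o["q"][5].round(3),"F",o["ft_force"].round(2),"w",round(o["grip_width"],4))
    cur=np.arctan2(Rm[1,2],Rm[0,2]); R2=Rm
    if jaw is not None:
        d=(jaw-cur+np.pi/2)%np.pi-np.pi/2   # world turn about +z, mod half turn
        print("turn ay (units of 180deg)",round(-d/np.pi,4))
        R2=R.from_rotvec([0,0,d]).as_matrix()@Rm
    s=R2.T@(np.array(xyz)-p)/.1
    # tilt correction (tool y to straight down)
    c=np.cross(Rm[:,1],[0,0,-1]); print("shift units",s.round(4),"| level fix (tool axes, units)",(Rm.T@c/np.pi).round(4))
def st():
    plan(robot.get_obs()["position"])
E
python3 - <<'E'
from h import *
import math
plan([.545,.317,.12],-.26)
E
```

```text
t 0.15 pos [0.2057 0.5896 0.2468] y [-0.001 -0.002 -1.   ] jaw heading 70.76 q6 -0.179 F [ 0.07 -0.68  0.23] w 0.0876
turn ay (units of 180deg) 0.4759
shift units [1.7627 1.2604 3.9822] | level fix (tool axes, units) [ 0.0005  0.     -0.0001]
```

play_rows(series=[[1, 0, 0, 0, 0, 0.0396, 0], [1, 0, 0, 0, 0, 0.0396, 0], [1, 0, 0, 0, 0, 0.0396, 0], [1, 0, 0, 0, 0, 0.0396, 0], [1, 0, 0, 0, 0, 0.0396, 0], [1, 0, 0, 0, 0, 0.0396, 0], [1, 0, 0, 0, 0, 0.0396, 0], [1, 0, 0, 0, 0, 0.0396, 0], [1, 0, 0, 0, 0, 0.0396, 0], [1, 0, 0, 0, 0, 0.0396, 0], [1, 0, 0, 0, 0, 0.0396, 0], [1, 0, 0, 0, 0, 0.0396, 0]], grip_force=20)

```text
time: 1.15
position: [0.2058, 0.5898, 0.2471]
tool_rot: [0.43, -0.561, 0.562, -0.429]
ft_force: [0.4, 0.9, 0.1]
grip_width: 0.0868
```

Run:
```python
from h import *
plan([.545,.317,.16],-.26)
```

```text
t 1.15 pos [0.2058 0.5898 0.2471] y [-0.001 -0.001 -1.   ] jaw heading -15.13 q6 1.321 F [0.36 0.88 0.06] w 0.0868
turn ay (units of 180deg) -0.0013
shift units [1.7635 0.8718 3.9799] | level fix (tool axes, units) [0.0001 0.     0.0003]
```

play_rows(series=[[1, 0.147, 0.0725, 0.3315, 0, 0, 0], [1, 0.147, 0.0725, 0.3315, 0, 0, 0], [1, 0.147, 0.0725, 0.3315, 0, 0, 0], [1, 0.147, 0.0725, 0.3315, 0, 0, 0], [1, 0.147, 0.0725, 0.3315, 0, 0, 0], [1, 0.147, 0.0725, 0.3315, 0, 0, 0], [1, 0.147, 0.0725, 0.3315, 0, 0, 0], [1, 0.147, 0.0725, 0.3315, 0, 0, 0], [1, 0.147, 0.0725, 0.3315, 0, 0, 0], [1, 0.147, 0.0725, 0.3315, 0, 0, 0], [1, 0.147, 0.0725, 0.3315, 0, 0, 0], [1, 0.147, 0.0725, 0.3315, 0, 0, 0]])

```text
time: 2.15
position: [0.5466, 0.3166, 0.1599]
tool_rot: [-0.432, 0.56, -0.56, 0.431]
ft_force: [0.7, 0.9, 0.0]
grip_width: 0.0871
```

play_rows(series=[[1, 0, 0, 0, 0, 0, 0], [1, 0, 0, 0, 0, 0, 0], [1, 0, 0, 0, 0, 0, 0]])

```text
time: 2.4
position: [0.5449, 0.3179, 0.1601]
tool_rot: [-0.432, 0.561, -0.56, 0.431]
ft_force: [0.1, 0.3, 0.9]
grip_width: 0.087
```

Run:
```python
from h import *
plan([.545,.317,.04],-.26)
P=cp("wrist"); im=eyes.camera("wrist"); cv2.imwrite("pics/w1.png",im[:,:,::-1])
np.savez("w1.npz",K=P[0],r=P[1],t=P[2])
print(proj(0,list(corners([.545,.317,.014],R.from_rotvec([0,0,-.26]).as_matrix()).values()),P).round(0))
```

```text
t 2.4 pos [0.5449 0.3179 0.1601] y [-0.002 -0.    -1.   ] jaw heading -14.82 q6 0.609 F [0.06 0.34 0.91] w 0.087
turn ay (units of 180deg) 0.0004
shift units [0.0078 1.2009 0.0055] | level fix (tool axes, units) [0.0005 0.     0.0002]
[[284. 268.]
 [281. 281.]
 [282. 183.]
 [279. 190.]
 [336. 268.]
 [339. 282.]
 [338. 184.]
 [341. 190.]]
```

View pics/w1.png

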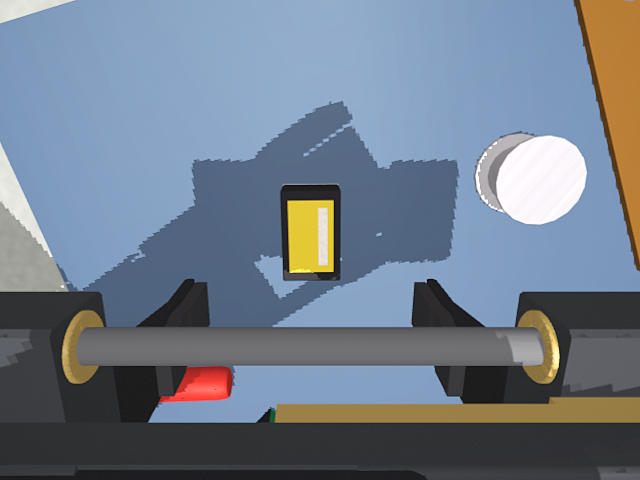

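play_rows(series=[[1, 0.002, 0.25, 0.001, 0, 0, 0], [1, 0.002, 0.25, 0.001, 0, 0, 0], [1, 0.002, 0.25, 0.001, 0, 0, 0], [1, 0.002, 0.25, 0.001, 0, 0, 0], [1, 0, 0.15, 0, 0, 0, 0], [1, 0, 0.1, 0, 0, 0, 0], [1, 0, 0.06, 0, 0, 0, 0], [1, 0, 0, 0, 0, 0, 0], [0, 0, 0, 0, 0, 0, 0], [0, 0, 0, 0, 0, 0, 0], [0, 0, 0, 0, 0, 0, 0], [0, 0, 0, 0, 0, 0, 0]], grip_force=20)

```text
time: 3.45
position: [0.5464, 0.3174, 0.0306]
tool_rot: [0.431, -0.56, 0.56, -0.432]
ft_force: [-0.8, 0.5, -0.7]
grip_width: 0.068
```

play_rows(series=[[0, 0, 0, 0, 0, 0, 0], [0, 0, 0, 0, 0, 0, 0], [0, 0, 0, 0, 0, 0, 0], [0, 0, 0, 0, 0, 0, 0]])

```text
time: 3.78
position: [0.5458, 0.3171, 0.0296]
tool_rot: [0.431, -0.56, 0.56, -0.432]
ft_force: [-0.1, -0.1, -0.2]
grip_width: 0.0415
```

Run:
```python
from h import *
plan([.545,.317,.16],-.077)
P=cp("wrist"); im=eyes.camera("wrist"); cv2.imwrite("pics/w2.png",im[:,:,::-1])
```

```text
t 3.78 pos [0.5458 0.3171 0.0296] y [ 0.  0. -1.] jaw heading -14.78 q6 0.608 F [-0.14 -0.1  -0.17] w 0.0415
turn ay (units of 180deg) -0.0576
shift units [ 0.0019 -1.3035 -0.0079] | level fix (tool axes, units) [-0.  0. -0.]
```

View pics/w2.png

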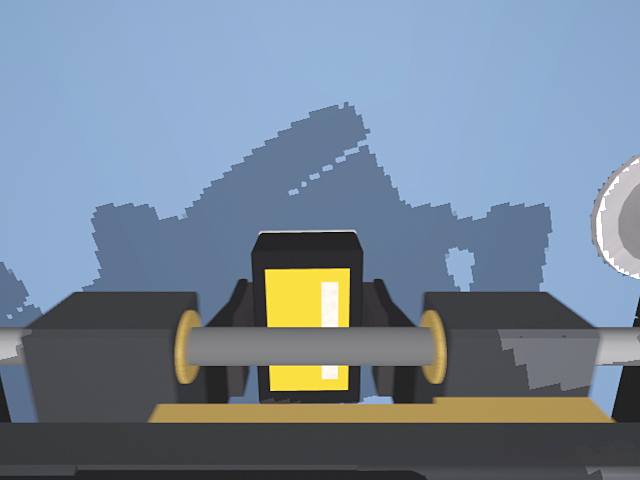

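play_rows(series=[[0, 0, 0, 0, 0, 0, 0], [0, 0, 0, 0, 0, 0, 0], [0, 0, 0, 0, 0, 0, 0], [0, 0, -0.1, 0, 0, 0, 0], [0, 0, -0.3, 0, 0, 0, 0], [0, 0, -0.35, 0, 0, 0, 0], [0, 0, -0.35, 0, 0, 0, 0], [0, 0, -0.35, 0, 0, 0, 0], [0, 0, 0, 0, 0, -0.029, 0], [0, 0, 0, 0, 0, -0.029, 0], [0, 0, 0, 0, 0, 0, 0], [0, 0, 0, 0, 0, 0, 0]])

```text
time: 4.83
position: [0.5454, 0.3171, 0.1748]
tool_rot: [-0.48, 0.519, -0.519, 0.48]
ft_force: [0.6, -0.6, -1.3]
grip_width: 0.0399
```

Run:
```python
from h import *
# spare seat: base_mid + R*( 0,-.033)
for bm in([.5145,-.1403],[.5132,-.1409]):
    y=-.077; s=np.array(bm)+.033*np.array([np.sin(y),-np.cos(y)]); print("seat spare",s)
    plan([s[0],s[1],.16],-.077)
P=cp("wrist"); im=eyes.camera("wrist"); cv2.imwrite("pics/w3.png",im[:,:,::-1])
o=robot.get_obs(); print(ray(0,(308,330),o["position"][2]-.0015,P), ray(0,(308,391),o["position"][2]-.0015,P),ray(0,(308,268),o["position"][2]-.0015,P))
```

```text
seat spare [ 0.51196151 -0.17320222]
t 4.83 pos [0.5454 0.3171 0.1748] y [-0. -0. -1.] jaw heading -4.46 q6 0.428 F [ 0.55 -0.56 -1.3 ] w 0.0399
turn ay (units of 180deg) -0.0003
shift units [4.9138 0.1485 0.0442] | level fix (tool axes, units) [ 0.0001 -0.      0.0001]
seat spare [ 0.51066151 -0.17380222]
t 4.83 pos [0.5454 0.3171 0.1748] y [-0. -0. -1.] jaw heading -4.46 q6 0.428 F [ 0.55 -0.56 -1.3 ] w 0.0399
turn ay (units of 180deg) -0.0003
shift units [4.9208 0.1485 0.0317] | level fix (tool axes, units) [ 0.0001 -0.      0.0001]
[0.54542907 0.31781597 0.17286416] [0.5433484  0.29160734 0.17286416] [0.54735962 0.34213354 0.17286416]
```

View pics/w3.png

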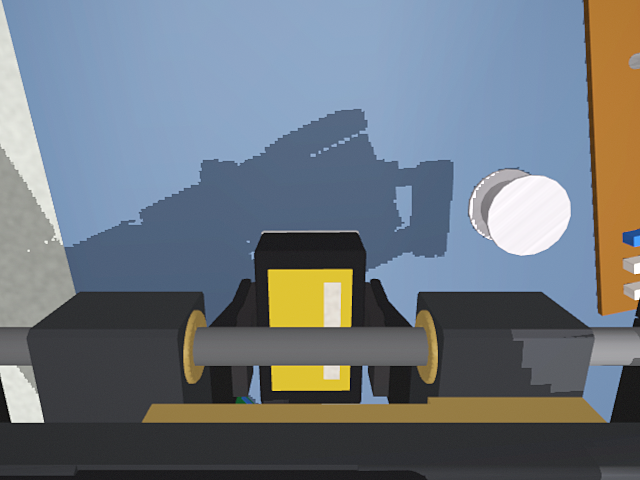

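play_rows(series=[[0, 0.2, 0, 0.003, 0, 0, 0], [0, 0.4, 0, 0.003, 0, 0, 0], [0, 0.4, 0, 0.003, 0, 0, 0], [0, 0.4, 0, 0.003, 0, 0, 0], [0, 0.4, 0, 0.003, 0, 0, 0], [0, 0.4, 0, 0.003, 0, 0, 0], [0, 0.4, 0, 0.003, 0, 0, 0], [0, 0.4, 0, 0.003, 0, 0, 0], [0, 0.4, 0, 0.003, 0, 0, 0], [0, 0.4, 0, 0.003, 0, 0, 0], [0, 0.4, 0, 0.003, 0, 0, 0], [0, 0.4, 0, 0.003, 0, 0, 0]])

```text
time: 5.88
position: [0.5139, -0.1436, 0.1741]
tool_rot: [-0.48, 0.519, -0.519, 0.48]
ft_force: [0.9, 0.8, -0.9]
grip_width: 0.0401
```

play_rows(series=[[0, 0.2, 0, 0.002, 0, 0, 0], [0, 0.12, 0, 0.001, 0, 0, 0], [0, 0, 0, 0, 0, 0, 0], [0, 0, 0, 0, 0, 0, 0], [0, 0, 0, 0, 0, 0, 0]])

```text
time: 6.3
position: [0.512, -0.1719, 0.1742]
tool_rot: [-0.481, 0.519, -0.518, 0.481]
ft_force: [-0.0, -0.2, -1.9]
grip_width: 0.0401
```

Run:
```python
from h import *
P=cp("wrist"); im=eyes.camera("wrist"); cv2.imwrite("pics/w4.png",im[:,:,::-1]); np.savez("w4.npz",K=P[0],r=P[1],t=P[2])
plan([.5115,-.1735,.16],-.077)
im=eyes.camera("top"); cv2.imwrite("pics/top4.png",im[:,:,::-1])
```

```text
t 6.35 pos [ 0.5121 -0.1717  0.1743] y [-0.001  0.001 -1.   ] jaw heading -4.25 q6 -0.457 F [-0.36  0.03 -1.25] w 0.0395
turn ay (units of 180deg) 0.0009
shift units [ 0.0188  0.1428 -0.0044] | level fix (tool axes, units) [ 0.0004  0.     -0.0004]
```

View pics/w4.png

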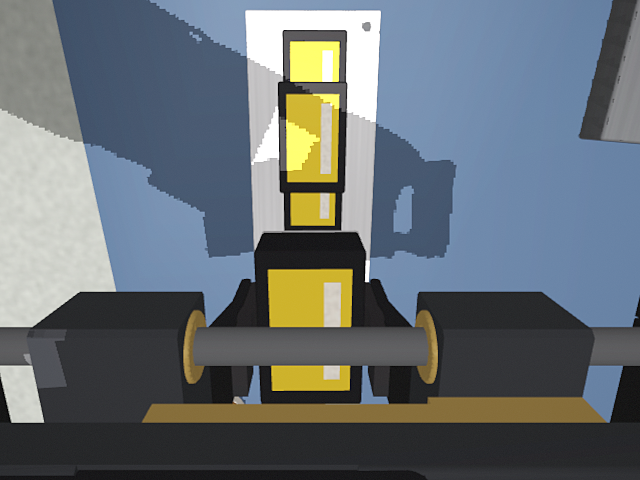

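Run:
```python
from h import *
im=cv2.imread("pics/w4.png")[:,:,::-1]
crop(im,240,5,390,235,2.6,"pics/w4c.png")
```

```text
(no output)
```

View pics/w4c.png

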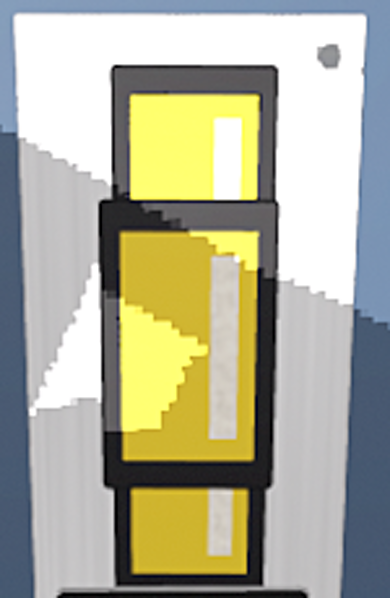

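Run:
```python
from h import *
d=np.load("w4.npz"); P=(d["K"],d["r"],d["t"])
un=lambda p:(np.array(p,float)+.5)/2.6-.5+[240,5]
a,b=.0157,.0258
L=np.array([[a,.034+b,.062],[a,.034-b,.062],[-a,.034-b,.062],[-a,.034+b,.062],[-a,-b,.034],[a,-b,.034],[-a,.066+b,.034],[a,.066+b,.034]])
uv=un([(260,231),(253,462),(120,462),(119,231),(130,574),(247,574),(130,95),(261,95)])
def f(p):
    c,s=np.cos(p[2]),np.sin(p[2]); X=np.c_[p[0]+c*L[:,0]-s*L[:,1],p[1]+s*L[:,0]+c*L[:,1],L[:,2]]
    return (proj(0,X,P)-uv).ravel()
r=least_squares(f,[.514,-.14,-.077]); print(r.x,np.abs(r.fun).max(),r.fun.reshape(-1,2).round(1))
y=r.x[2]; s=r.x[:2]+.034*np.array([np.sin(y),-np.cos(y)]);print(s)
plan([*s,.1],y)
```

```text
[ 0.51604693 -0.14176513 -0.08647141] 1.5604022005793468 [[ 1.4 -0.5]
 [ 1.3  1.5]
 [ 0.2  0.8]
 [ 0.2 -1.1]
 [-1.1  0.9]
 [-0.5  1.5]
 [-1.6 -1.5]
 [-0.5 -0.8]]
[ 0.51311057 -0.1756381 ]
t 6.4 pos [ 0.5123 -0.1717  0.1744] y [-0.001  0.001 -1.   ] jaw heading -4.22 q6 -0.457 F [ 0.58  0.29 -0.76] w 0.0397
turn ay (units of 180deg) 0.0041
shift units [0.0391 0.7439 0.0126] | level fix (tool axes, units) [ 0.0003  0.     -0.0003]
```

play_rows(series=[[0, 0.017, 0.1, 0.002, 0, 0.002, 0], [0, 0.016, 0.25, 0.002, 0, 0, 0], [0, 0, 0.25, 0, 0, 0, 0], [0, 0, 0.2, 0, 0, 0, 0], [0, 0, 0.1, 0, 0, 0, 0], [0, 0, 0.05, 0, 0, 0, 0], [0, 0, 0, 0, 0, 0, 0], [0, 0, 0, 0, 0, 0, 0], [0, 0, 0, 0, 0, 0, 0]])

```text
time: 7.15
position: [0.5134, -0.1773, 0.0806]
tool_rot: [0.479, -0.519, 0.521, -0.479]
ft_force: [-0.8, 1.0, -0.5]
grip_width: 0.0399
```

Run:
```python
from h import *
plan([.5125,-.175,.0646],-.08)
for n in("scene","wrist"):
    im=eyes.camera(n); cv2.imwrite(f"pics/{n}5.png",im[:,:,::-1])
    if n=="scene": crop(im,210,200,330,330,4.5,"pics/s5.png")
```

```text
t 7.15 pos [ 0.5134 -0.1773  0.0806] y [ 0.002 -0.001 -1.   ] jaw heading -4.68 q6 -0.457 F [-0.76  1.04 -0.49] w 0.0399
turn ay (units of 180deg) -0.0006
shift units [-0.0226  0.1596 -0.0114] | level fix (tool axes, units) [-0.0007  0.      0.0003]
```

View pics/s5.png

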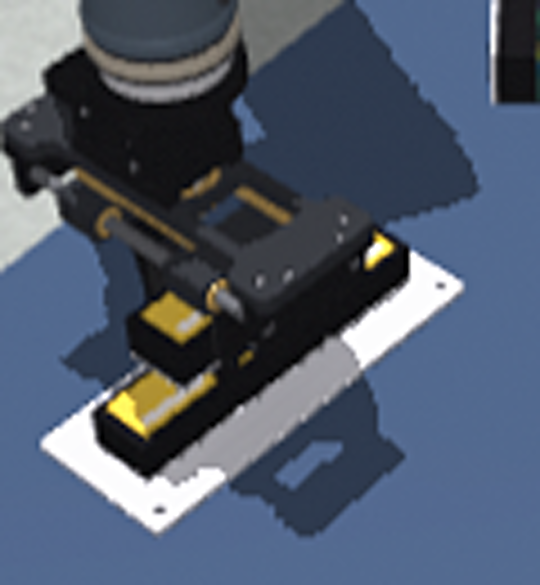

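View pics/wrist5.png

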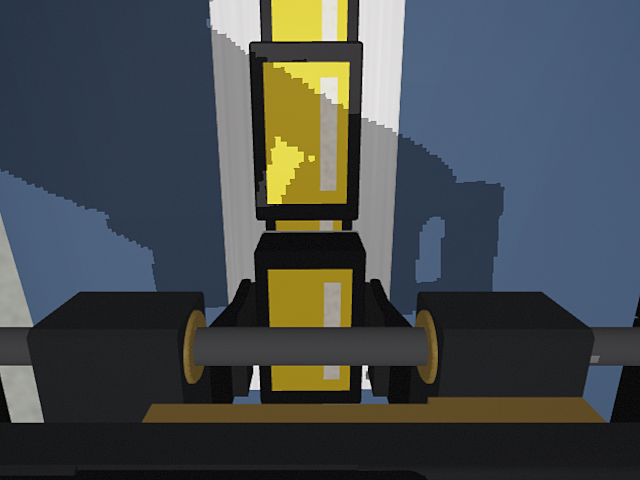

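play_rows(series=[[0, 0, 0, 0, 0, 0, 0], [0, 0, 0, 0, 0, 0, 0]])

```text
time: 7.42
position: [0.5129, -0.1772, 0.0802]
tool_rot: [0.479, -0.52, 0.521, -0.479]
ft_force: [0.1, 0.3, -1.3]
grip_width: 0.0399
```

Run:
```python
from h import *
plan([.5125,-.175,.0646],-.08)
P=cp("wrist"); eyes.camera("wrist")
plan([.5125,-.175,.0646],-.08)
eyes.camera("wrist")
plan([.5125,-.175,.0646],-.08)
# gap from spare/second_left in wrist5
print(ray(0,(307,204),.062,P),ray(0,(310,269),.0685,P),ray(0,(310,391),.0685,P))
```

```text
t 7.42 pos [ 0.5129 -0.1772  0.0802] y [ 0.001 -0.001 -1.   ] jaw heading -4.7 q6 -0.457 F [ 0.11  0.25 -1.29] w 0.0399
turn ay (units of 180deg) -0.0007
shift units [-0.0221  0.1563 -0.006 ] | level fix (tool axes, units) [-0.0004  0.      0.0002]
t 7.47 pos [ 0.5128 -0.1772  0.0801] y [ 0.001 -0.001 -1.   ] jaw heading -4.7 q6 -0.457 F [-0.37  0.12 -0.79] w 0.0393
turn ay (units of 180deg) -0.0007
shift units [-0.0218  0.1549 -0.0052] | level fix (tool axes, units) [-0.0003 -0.      0.0001]
t 7.52 pos [ 0.5127 -0.1772  0.0799] y [ 0.001 -0.    -1.   ] jaw heading -4.7 q6 -0.457 F [-0.16 -1.06 -0.3 ] w 0.0399
turn ay (units of 180deg) -0.0006
shift units [-0.0213  0.1534 -0.0038] | level fix (tool axes, units) [-0.0002  0.      0.0001]
[ 0.51622222 -0.13248706  0.062     ] [ 0.51540194 -0.15625634  0.0685    ] [ 0.51098926 -0.20998215  0.0685    ]
```

Run:
```python
from h import *
P=cp("wrist")
for z in(.0785,): print(ray(0,(307,204),.062,P),ray(0,(310,269),z,P),ray(0,(310,391),z,P))
plan([.5123,-.175,.0646],-.08)
```

```text
[ 0.51604236 -0.13233548  0.062     ] [ 0.51552638 -0.152346    0.0785    ] [ 0.51142074 -0.20232218  0.0785    ]
t 7.52 pos [ 0.5127 -0.1772  0.0799] y [ 0.001 -0.    -1.   ] jaw heading -4.7 q6 -0.457 F [-0.16 -1.06 -0.3 ] w 0.0399
turn ay (units of 180deg) -0.0006
shift units [-0.0212  0.1534 -0.0058] | level fix (tool axes, units) [-0.0002  0.      0.0001]
```

play_rows(series=[[0, -0.027, 0, -0.01, 0, 0, 0], [0, 0, 0.03, 0, 0, 0, 0], [0, 0, 0.03, 0, 0, 0, 0], [0, 0, 0.03, 0, 0, 0, 0], [0, 0, 0.02, 0, 0, 0, 0], [0, 0, 0.02, 0, 0, 0, 0], [0, 0, 0.01, 0, 0, 0, 0], [0, 0, 0, 0, 0, 0, 0], [0, 0, 0, 0, 0, 0, 0], [0, 0, 0, 0, 0, 0, 0], [0, 0, 0, 0, 0, 0, 0]])

```text
time: 8.43
position: [0.5119, -0.1743, 0.0657]
tool_rot: [0.479, -0.52, 0.52, -0.479]
ft_force: [0.8, 0.8, -1.4]
grip_width: 0.0402
```

Run:
```python
from h import *
plan([.5123,-.175,.0638],-.08)
for n in("scene","wrist"):
    im=eyes.camera(n); cv2.imwrite(f"pics/{n}6.png",im[:,:,::-1])
    if n=="scene": crop(im,210,200,330,330,4.5,"pics/s6.png")
```

```text
t 8.43 pos [ 0.5119 -0.1743  0.0657] y [ 0. -0. -1.] jaw heading -4.7 q6 -0.453 F [ 0.85  0.79 -1.43] w 0.0402
turn ay (units of 180deg) -0.0006
shift units [0.0065 0.0187 0.0048] | level fix (tool axes, units) [-0.0001  0.      0.    ]
```

View pics/s6.png

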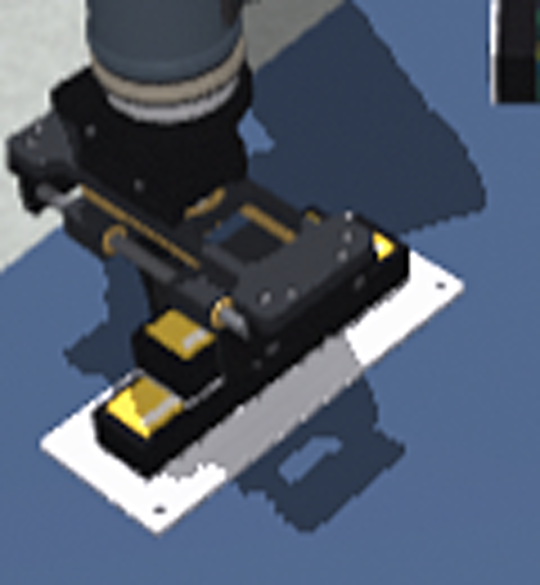

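View pics/wrist6.png

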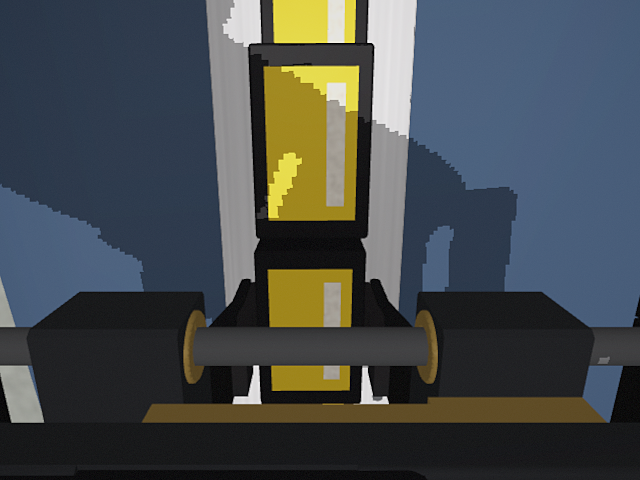

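play_rows(series=[[0, 0, 0.01, 0.004, 0, 0, 0], [0, 0, 0.005, 0, 0, 0, 0], [0, 0, 0, 0, 0, 0, 0], [0, 0, 0, 0, 0, 0, 0]])

```text
time: 8.87
position: [0.5122, -0.1742, 0.064]
tool_rot: [-0.479, 0.52, -0.52, 0.479]
ft_force: [-0.2, -0.5, -1.2]
grip_width: 0.0399
```

Run:
```python
from h import *
plan([.5123,-.175,.0638],-.08)
```

```text
t 8.87 pos [ 0.5122 -0.1742  0.064 ] y [-0.  0. -1.] jaw heading -4.69 q6 -0.453 F [-0.23 -0.52 -1.16] w 0.0399
turn ay (units of 180deg) -0.0006
shift units [0.0075 0.0021 0.0017] | level fix (tool axes, units) [ 0.  0. -0.]
```

Lower a further millimetre, then open gradually.

play_rows(series=[[0, 0, 0.005, 0, 0, 0, 0], [0, 0, 0.005, 0, 0, 0, 0], [0, 0, 0, 0, 0, 0, 0], [0, 0, 0, 0, 0, 0, 0], [0, 0, 0, 0, 0, 0, 0]])

```text
time: 9.28
position: [0.5122, -0.1743, 0.0636]
tool_rot: [0.479, -0.52, 0.52, -0.479]
ft_force: [-0.7, 0.5, 5.9]
grip_width: 0.0398
```

Run:
```python
from h import *
plan([.5123,-.175,.0638],-.08)
```

```text
t 9.28 pos [ 0.5122 -0.1743  0.0636] y [ 0. -0. -1.] jaw heading -4.69 q6 -0.453 F [-0.68  0.47  5.91] w 0.0398
turn ay (units of 180deg) -0.0006
shift units [ 0.0071 -0.0022  0.0012] | level fix (tool axes, units) [-0.0001  0.      0.0001]
```

play_rows(series=[[0.55, 0, 0, 0, 0, 0, 0], [0.75, 0, 0, 0, 0, 0, 0], [0.75, 0, 0, 0, 0, 0, 0], [0.75, 0, 0, 0, 0, 0, 0], [0.75, 0, 0, 0, 0, 0, 0], [0.75, 0, 0, 0, 0, 0, 0], [0.75, 0, -0.1, 0, 0, 0, 0], [0.75, 0, -0.3, 0, 0, 0, 0], [0.75, 0, -0.35, 0, 0, 0, 0], [0.75, 0, -0.35, 0, 0, 0, 0], [0.75, 0, 0, 0, 0, 0, 0]])

```text
time: 10.2
position: [0.5159, -0.1762, 0.1799]
tool_rot: [0.478, -0.515, 0.525, -0.481]
ft_force: [0.8, -0.6, 0.0]
grip_width: 0.0652
```

Run:
```python
from h import *
for n in("scene","wrist","top"):
    im=eyes.camera(n); cv2.imwrite(f"pics/{n}7.png",im[:,:,::-1])
    if n=="top": crop(im,325,230,445,295,6.6,"pics/t7.png")
mon=np.array([.480,.140]); n=np.radians(36); nv=np.array([np.cos(n),np.sin(n)])
s=mon+nv*.07
print(s); plan([*s,.17],n+np.pi/2)
```

```text
[0.53663119 0.18114497]
t 10.35 pos [ 0.5121 -0.1742  0.1738] y [ 0.001 -0.001 -1.   ] jaw heading -4.69 q6 -0.453 F [ 0.75  0.69 -0.77] w 0.0653
turn ay (units of 180deg) 0.2739
shift units [-2.2872  0.0342 -2.7303] | level fix (tool axes, units) [-0.0003 -0.      0.0001]
```

View pics/t7.png

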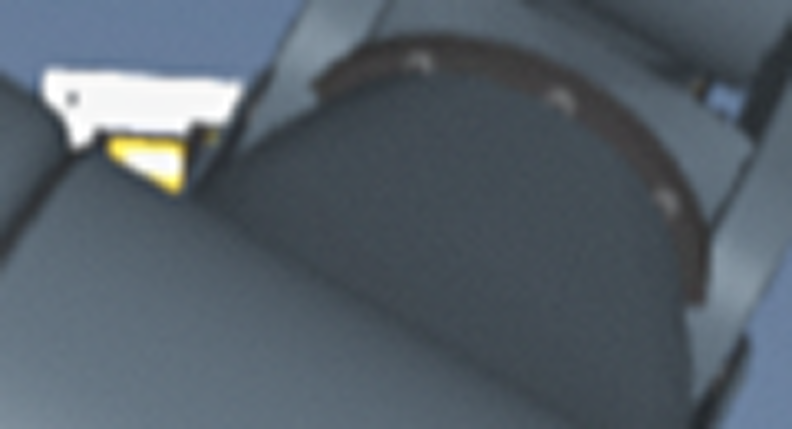

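View pics/wrist7.png

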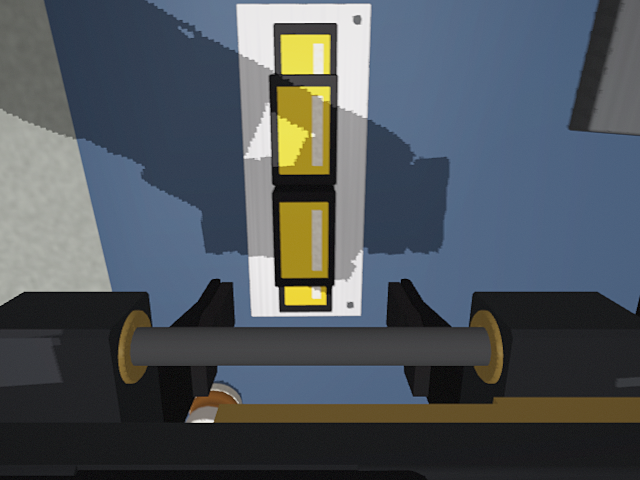

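play_rows(series=[[0.35, 0, 0, 0, 0, 0.0392, 0], [0.35, 0, 0, 0, 0, 0.0392, 0], [0.35, 0, 0, 0, 0, 0.0392, 0], [0.35, 0, 0, 0, 0, 0.0392, 0], [0.35, 0, 0, 0, 0, 0.0392, 0], [0.35, 0, 0, 0, 0, 0.0392, 0], [0.35, 0, 0, 0, 0, 0.0392, 0], [0.35, -0.3, 0, -0.35, 0, 0, 0], [0.35, 0, 0, 0, 0, 0, 0]])

```text
time: 11.1
position: [0.5131, -0.1275, 0.171]
tool_rot: [-0.22, 0.675, -0.67, 0.217]
ft_force: [-1.4, 0.2, -0.4]
grip_width: 0.0308
```

Run:
```python
from h import *
mon=np.array([.480,.140]); n=np.radians(36); nv=np.array([np.cos(n),np.sin(n)])
s=mon+nv*.06
print(s); plan([*s,.17],n+np.pi/2)
```

```text
[0.52854102 0.17526712]
t 11.1 pos [ 0.5131 -0.1275  0.171 ] y [-0.007  0.006 -1.   ] jaw heading -54.0 q6 0.484 F [-1.44  0.22 -0.43] w 0.0308
turn ay (units of 180deg) -0.0
shift units [-1.9047  0.0271 -2.3585] | level fix (tool axes, units) [ 0.0028 -0.      0.0006]
```

play_rows(series=[[0.35, -0.19, 0, -0.235, 0, 0, 0], [0.35, -0.19, 0, -0.235, 0, 0, 0], [0.35, -0.19, 0, -0.235, 0, 0, 0], [0.35, -0.19, 0, -0.235, 0, 0, 0], [0.35, -0.19, 0, -0.235, 0, 0, 0], [0.35, -0.19, 0, -0.235, 0, 0, 0], [0.35, -0.19, 0, -0.235, 0, 0, 0], [0.35, -0.19, 0, -0.235, 0, 0, 0], [0.35, -0.19, 0, -0.235, 0, 0, 0], [0.35, -0.19, 0, -0.235, 0, 0, 0], [0.35, 0, 0, 0, 0, 0, 0], [0.35, 0, 0, 0, 0, 0, 0]])

```text
time: 12.1
position: [0.5302, 0.1703, 0.1715]
tool_rot: [-0.221, 0.672, -0.672, 0.218]
ft_force: [-0.5, 0.2, -0.0]
grip_width: 0.0306
```

play_rows(series=[[0.35, 0, 0, 0, 0, 0, 0], [0.35, 0, 0, 0, 0, 0, 0]])

```text
time: 12.27
position: [0.531, 0.168, 0.1722]
tool_rot: [-0.219, 0.673, -0.673, 0.217]
ft_force: [0.2, 0.0, -0.7]
grip_width: 0.0306
```

Run:
```python
from h import *
mon=np.array([.480,.140]); n=np.radians(36); nv=np.array([np.cos(n),np.sin(n)])
s=mon+nv*.045
for m in("wrist","scene"):
    im=eyes.camera(m); cv2.imwrite(f"pics/{m}8.png",im[:,:,::-1])
P=cp("wrist")
Rm=np.c_[np.array([0,0,-1.]),[-nv[1],nv[0],0],[nv[0],nv[1],0]]
Rm[:,0]=np.cross(Rm[:,1],Rm[:,2]); print(Rm[:,0])
for k,v in corners([.48,.14,.02],Rm).items(): print(k,proj(0,[v],P).round(0),proj("scene",[v]).round(0))
print(s); plan([*s,.055],n+np.pi/2)
crop(im,280,130,400,230,6,"pics/s8.png")
```

```text
[ 0.  0. -1.]
(-1, -1, -1) [[344. 332.]] [[319. 211.]]
(-1, -1, 1) [[345. 296.]] [[329. 211.]]
(-1, 1, -1) [[255. 332.]] [[319. 196.]]
(-1, 1, 1) [[254. 296.]] [[329. 196.]]
(1, -1, -1) [[340. 308.]] [[319. 223.]]
(1, -1, 1) [[341. 275.]] [[329. 223.]]
(1, 1, -1) [[261. 308.]] [[319. 208.]]
(1, 1, 1) [[260. 276.]] [[329. 208.]]
[0.51640576 0.16645034]
t 12.37 pos [0.5315 0.1678 0.1727] y [-0.001 -0.    -1.   ] jaw heading -54.18 q6 1.051 F [-0.41  0.14  0.78] w 0.0303
turn ay (units of 180deg) -0.001
shift units [ 0.1286  1.1771 -0.0776] | level fix (tool axes, units) [0.0001 0.     0.0003]
```

View pics/wrist8.png

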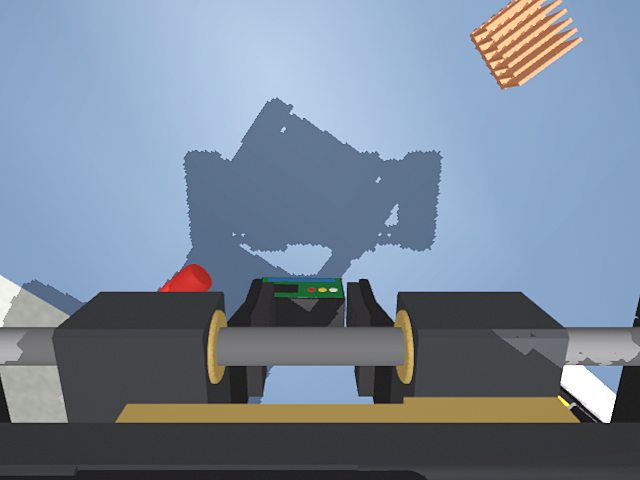

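View pics/s8.png

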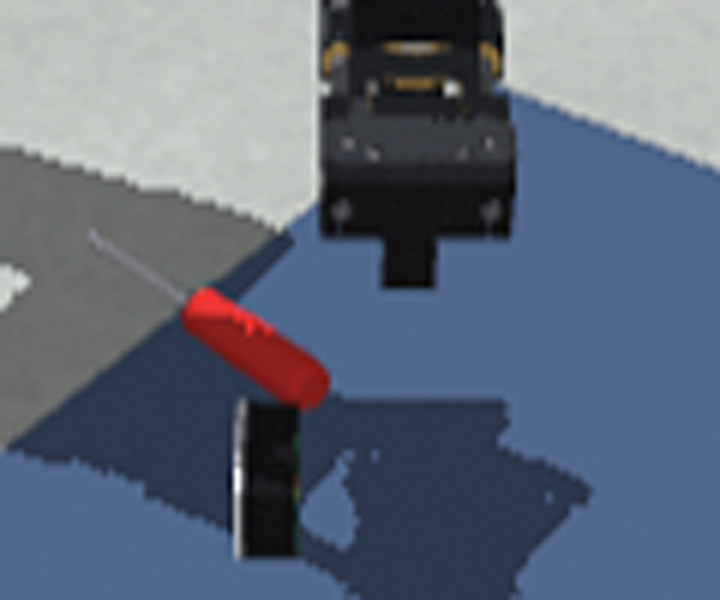

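play_rows(series=[[0.35, 0.05, 0.2, -0.04, 0, 0, 0], [0.35, 0.05, 0.3, -0.04, 0, 0, 0], [0.35, 0.03, 0.3, 0, 0, 0, 0], [0.35, 0, 0.25, 0, 0, 0, 0], [0.35, 0, 0.12, 0, 0, 0, 0], [0.35, 0, 0, 0, 0, 0, 0], [0.35, 0, 0, 0, 0, 0, 0], [0.35, 0, 0, 0, 0, 0, 0], [0.35, 0, 0, 0, 0, 0, 0]])

```text
time: 13.12
position: [0.5176, 0.1677, 0.0573]
tool_rot: [0.217, -0.673, 0.673, -0.219]
ft_force: [-0.3, -1.5, 0.7]
grip_width: 0.0305
```

Run:
```python
from h import *
mon=np.array([.480,.140]); n=np.radians(36); nv=np.array([np.cos(n),np.sin(n)])
s=mon
for m in("scene",):
    im=eyes.camera(m); crop(im,280,130,400,230,6,"pics/s9.png")
print(s); plan([*s,.057],n+np.pi/2)
```

```text
[0.48 0.14]
t 13.17 pos [0.5175 0.1678 0.0574] y [ 0.003  0.    -1.   ] jaw heading -54.11 q6 1.052 F [-0.09 -0.03 -0.3 ] w 0.0303
turn ay (units of 180deg) -0.0006
shift units [0.4665 0.0025 0.0046] | level fix (tool axes, units) [-0.0004  0.     -0.0008]
```

View pics/s9.png

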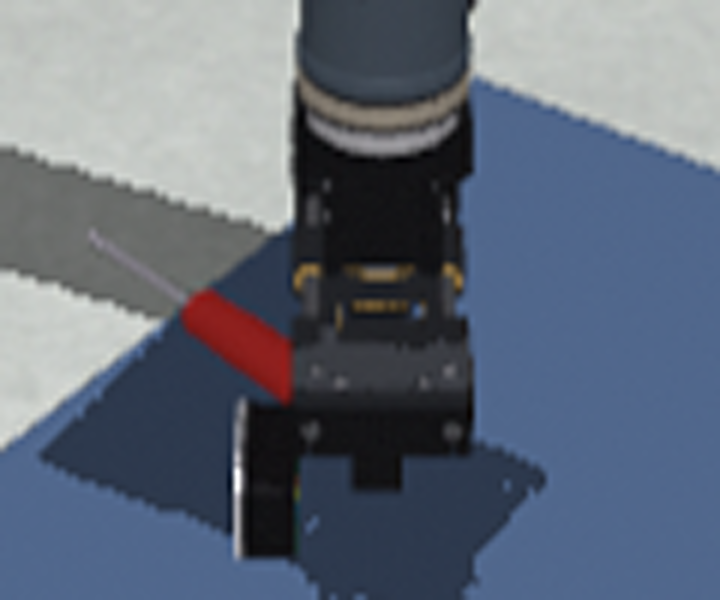

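play_rows(series=[[0.35, 0.1, 0, 0, 0, 0, 0], [0.35, 0.08, 0, 0, 0, 0, 0], [0.35, 0.04, 0, 0, 0, 0, 0], [0.35, 0.04, 0, 0, 0, 0, 0], [0.35, 0.04, 0, 0, 0, 0, 0], [0.35, 0.04, 0, 0, 0, 0, 0], [0.35, 0.04, 0, 0, 0, 0, 0], [0.35, 0, 0, 0, 0, 0, 0]])

```text
time: 13.83
position: [0.4848, 0.1452, 0.0561]
tool_rot: [-0.218, 0.673, -0.673, 0.218]
ft_force: [-0.8, 0.4, 0.3]
grip_width: 0.0303
```

Run:
```python
from h import *
mon=np.array([.480,.140]); n=np.radians(36)
im=eyes.camera("scene"); crop(im,280,130,400,230,6,"pics/s10.png")
im=eyes.camera("top"); crop(im,190,220,310,320,6,"pics/t10.png")
plan([*mon,.057],n+np.pi/2)
```

```text
t 13.93 pos [0.4849 0.1454 0.0558] y [-0.002 -0.    -1.   ] jaw heading -54.09 q6 1.015 F [-0.18 -0.08 -0.32] w 0.0305
turn ay (units of 180deg) -0.0005
shift units [ 0.0714 -0.0117  0.0145] | level fix (tool axes, units) [ 0.0003 -0.      0.0005]
```

View pics/s10.png

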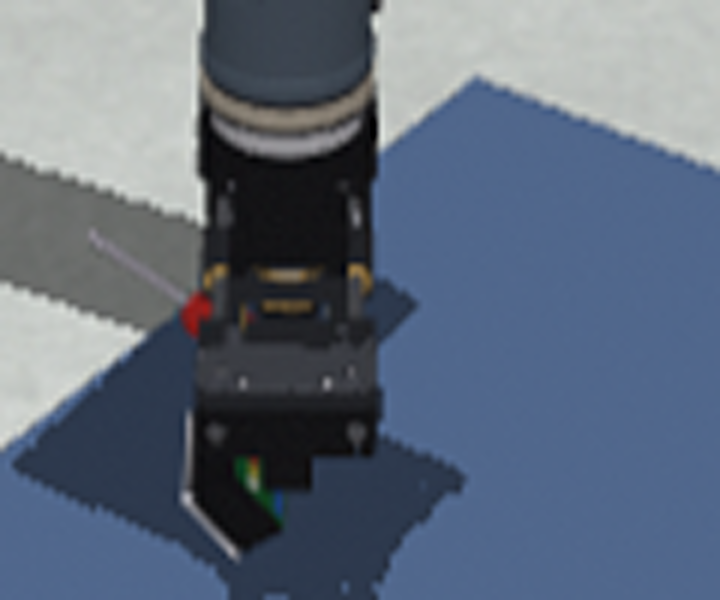

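View pics/t10.png

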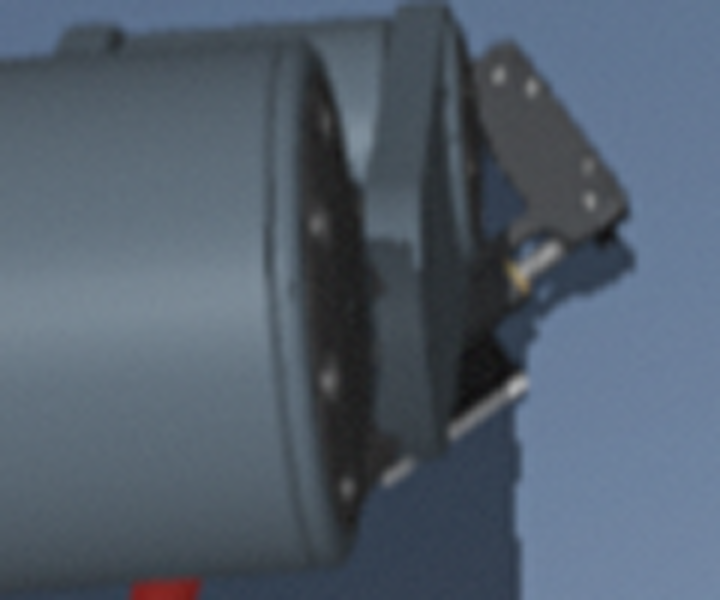

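play_rows(series=[[0.35, 0.04, 0, 0, 0, 0, 0], [0.35, 0.04, 0, 0, 0, 0, 0], [0.35, 0.04, 0, 0, 0, 0, 0], [0.35, 0.03, 0, 0, 0, 0, 0], [0.35, 0.03, 0, 0, 0, 0, 0], [0.35, 0, 0, 0, 0, 0, 0], [0.35, 0, 0, 0, 0, 0, 0]])

```text
time: 14.52
position: [0.4709, 0.1349, 0.056]
tool_rot: [-0.218, 0.673, -0.673, 0.218]
ft_force: [-0.4, 0.3, 0.0]
grip_width: 0.0302
```

Run:
```python
from h import *
mon=np.array([.480,.140]); n=np.radians(36)
im=eyes.camera("scene"); crop(im,280,130,400,230,6,"pics/s11.png")
plan([*mon,.057],n+np.pi/2)
```

```text
t 14.57 pos [0.4712 0.135  0.0561] y [ 0.  0. -1.] jaw heading -54.09 q6 0.995 F [ 0.25 -1.12 -0.21] w 0.0304
turn ay (units of 180deg) -0.0005
shift units [-0.1005 -0.0092  0.011 ] | level fix (tool axes, units) [-0.     -0.     -0.0001]
```

View pics/s11.png

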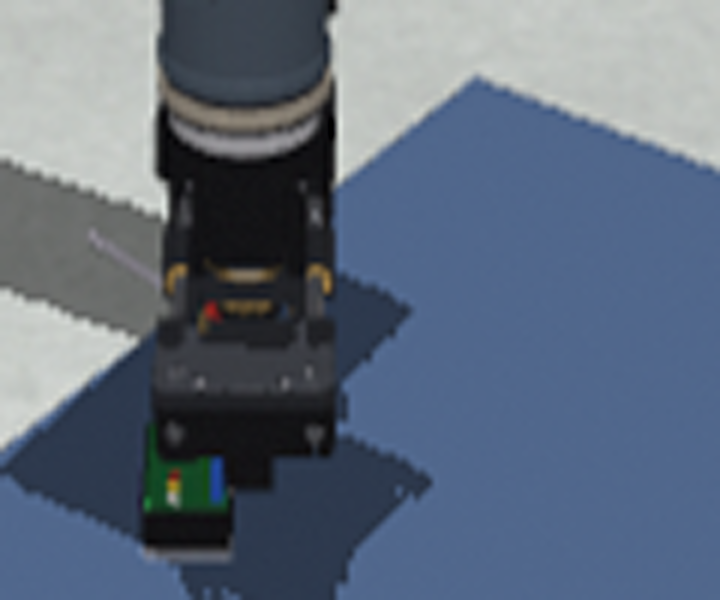

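play_rows(series=[[0.35, 0, -0.2, 0, 0, 0, 0], [0.6, 0, -0.3, 0, 0, 0, 0], [1, 0, -0.35, 0, 0, 0, 0], [1, 0, -0.3, 0, 0, -0.0385, 0], [1, 0, 0, 0, 0, -0.0385, 0], [1, 0, 0, 0, 0, -0.0385, 0], [1, 0, 0, 0, 0, -0.0385, 0], [1, 0, 0, 0, 0, -0.0385, 0], [1, 0, 0, 0, 0, -0.0385, 0], [1, 0, 0, 0, 0, -0.0385, 0], [1, 0, 0, 0, 0, -0.0385, 0], [1, 0, 0, 0, 0, -0.0385, 0]])

```text
time: 15.57
position: [0.4712, 0.1351, 0.1711]
tool_rot: [-0.536, 0.461, -0.461, 0.536]
ft_force: [0.3, -0.1, -0.3]
grip_width: 0.0861
```

play_rows(series=[[1, 0, 0, 0, 0, -0.0385, 0], [1, 0, 0, 0, 0, -0.0385, 0], [1, 0, 0, 0, 0, -0.0385, 0], [1, 0, 0, 0, 0, -0.0385, 0], [1, 0, 0, 0, 0, 0, 0], [1, 0, 0, 0, 0, 0, 0]])

```text
time: 16.07
position: [0.4711, 0.1351, 0.1711]
tool_rot: [-0.63, 0.322, -0.322, 0.63]
ft_force: [-0.3, 0.0, 0.3]
grip_width: 0.0869
```

Run:
```python
from h import *
plan([.4525,.12,.1],np.radians(36))
P=cp("wrist"); im=eyes.camera("wrist"); cv2.imwrite("pics/w12.png",im[:,:,::-1]);np.savez("w12.npz",K=P[0],r=P[1],t=P[2])
im=eyes.camera("scene"); crop(im,280,130,400,230,6,"pics/s12.png")
```

```text
t 16.07 pos [0.4711 0.1351 0.1711] y [ 0.  0. -1.] jaw heading 35.83 q6 -0.575 F [-0.32  0.05  0.32] w 0.0869
turn ay (units of 180deg) -0.001
shift units [ 0.0128  0.7107 -0.2398] | level fix (tool axes, units) [-0. -0.  0.]
```

View pics/w12.png

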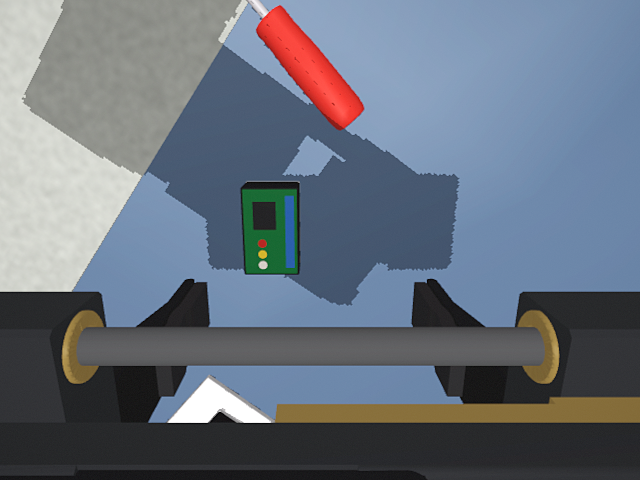

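View pics/s12.png

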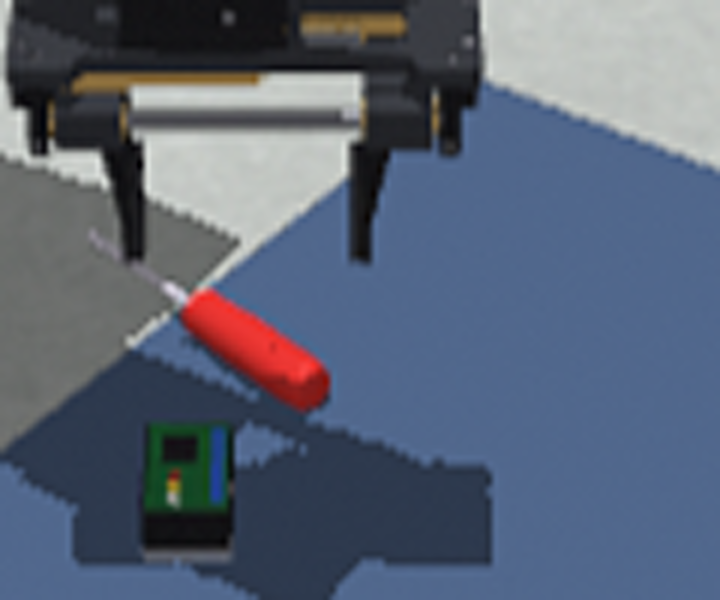

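Run:
```python
from h import *
d=np.load("w12.npz"); P=(d["K"],d["r"],d["t"])
c=np.array([ray(0,p,.028,P)[:2] for p in[(242,189),(297.5,189),(299.5,274),(244.5,273.5)]]); print(c,c.mean(0))
for i in range(4): v=c[i]-c[i-1]; print(np.linalg.norm(v),np.degrees(np.arctan2(v[1],v[0])))
m=c.mean(0); plan([*m,.029],np.radians(36));
```

```text
[[0.41730079 0.13239216]
 [0.44780661 0.15442328]
 [0.4845756  0.10508255]
 [0.45230645 0.08225103]] [0.45049736 0.11853725]
0.06115168558382949 124.92053415397162
0.03762944098891553 35.83659649491715
0.061534270073487905 -53.30630516149425
0.039529439945558534 -144.71929706010036
t 16.17 pos [0.4711 0.1351 0.1711] y [ 0.  0. -1.] jaw heading 35.87 q6 -0.575 F [0.02 0.36 0.69] w 0.0868
turn ay (units of 180deg) -0.0007
shift units [ 0.0124  1.4207 -0.2644] | level fix (tool axes, units) [-0.  0.  0.]
```

play_rows(series=[[1, 0.012, 0, -0.13, 0, 0, 0], [1, 0, 0.1, -0.134, 0, 0, 0], [1, 0, 0.3, 0, 0, 0, 0], [1, 0, 0.3, 0, 0, 0, 0], [1, 0, 0.3, 0, 0, 0, 0], [1, 0, 0.25, 0, 0, 0, 0], [1, 0, 0.12, 0, 0, 0, 0], [1, 0, 0.04, 0, 0, 0, 0], [1, 0, 0, 0, 0, 0, 0], [1, 0, 0, 0, 0, 0, 0], [1, 0, 0, 0, 0, 0, 0]])

```text
time: 17.08
position: [0.4512, 0.1186, 0.031]
tool_rot: [-0.63, 0.32, -0.322, 0.63]
ft_force: [-0.3, -0.4, -0.2]
grip_width: 0.0871
```

Run:
```python
from h import *
plan([.4505,.1185,.029],np.radians(35.8))
im=eyes.camera("wrist"); cv2.imwrite("pics/w13.png",im[:,:,::-1])
```

```text
t 17.08 pos [0.4512 0.1186 0.031 ] y [ 0.002  0.    -1.   ] jaw heading 35.98 q6 -0.611 F [-0.35 -0.38 -0.16] w 0.0871
turn ay (units of 180deg) 0.001
shift units [-0.0035  0.0199 -0.0065] | level fix (tool axes, units) [-0.0006 -0.      0.0004]
```

View pics/w13.png

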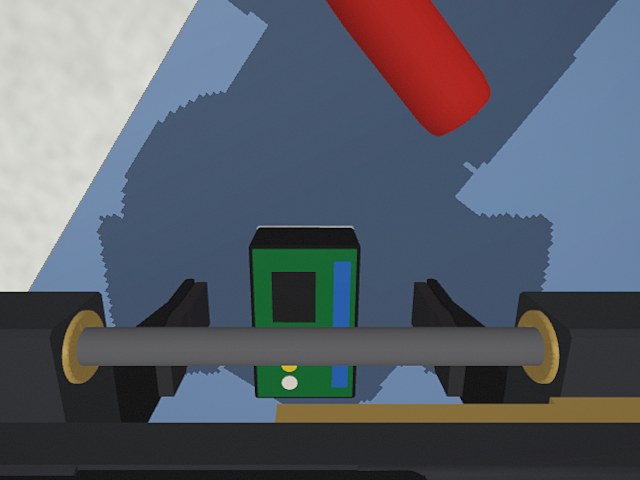

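play_rows(series=[[0, 0, 0, 0, 0, 0, 0], [0, 0, 0, 0, 0, 0, 0], [0, 0, 0, 0, 0, 0, 0], [0, 0, 0, 0, 0, 0, 0], [0, 0, 0, 0, 0, 0, 0], [0, 0, 0, 0, 0, 0, 0], [0, 0, 0, 0, 0, 0, 0], [0, 0, 0, 0, 0, 0, 0], [0, 0, 0, 0, 0, 0, 0], [0, 0, 0, 0, 0, 0, 0], [0, 0, 0, 0, 0, 0, 0], [0, 0, 0, 0, 0, 0, 0]], grip_force=20)

```text
time: 18.13
position: [0.4503, 0.1185, 0.03]
tool_rot: [0.63, -0.321, 0.321, -0.63]
ft_force: [0.1, 0.6, -0.4]
grip_width: 0.0397
```

Run:
```python
from h import *
P=cp("wrist")
plan([.4505,.1185,.029],np.radians(35.8))
im=eyes.camera("wrist"); cv2.imwrite("pics/w14.png",im[:,:,::-1])
np.savez("w14.npz",K=P[0],r=P[1],t=P[2])
```

```text
t 18.13 pos [0.4503 0.1185 0.03  ] y [-0. -0. -1.] jaw heading 36.01 q6 -0.612 F [ 0.06  0.58 -0.39] w 0.0397
turn ay (units of 180deg) 0.0011
shift units [0.0016 0.01   0.0019] | level fix (tool axes, units) [ 0.0001 -0.     -0.0001]
```

View pics/w14.png

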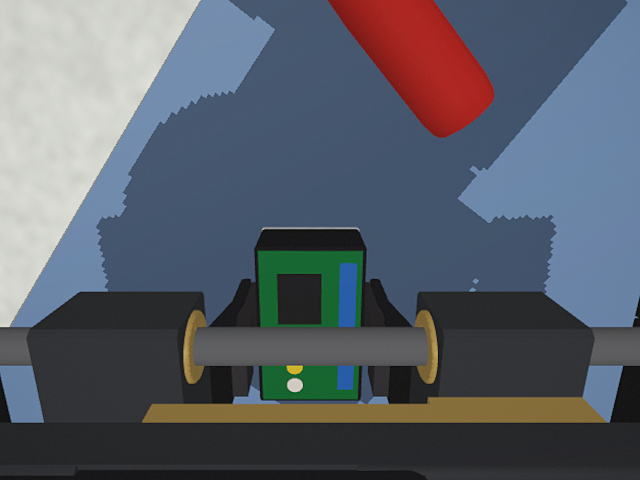

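Run:
```python
from h import *
d=np.load("w14.npz"); P=(d["K"],d["r"],d["t"])
o=robot.get_obs();Rm=R.from_quat(o["tool_rot"]).as_matrix()
for p in[(310,250),(310,401),(310,235),(310,268),(310,391)]: print(p,(Rm.T@(ray(0,p,.028,P)-o["position"]))*1000)
```

```text
(310, 250) [-31.16082698   1.99671696   0.91819562]
(310, 401) [30.78194341  1.98217874  0.92029773]
(310, 235) [-36.60810807   1.99799545   0.91801076]
(310, 268) [-24.47151904   1.99514695   0.91842263]
(310, 391) [26.23169245  1.98324671  0.92014331]
```

play_rows(series=[[0, 0, -0.1, 0, 0, 0, 0], [0, 0, -0.3, 0, 0, 0, 0], [0, 0, -0.4, 0, 0, 0, 0], [0, 0, -0.4, 0, 0, 0, 0], [0, 0, -0.4, 0, 0, 0.0376, 0], [0, 0, 0, 0, 0, 0.0376, 0], [0, 0, 0, 0, 0, 0.0376, 0], [0, 0, 0, 0, 0, 0.0376, 0], [0, 0, 0, 0, 0, 0.0376, 0], [0, 0, 0, 0, 0, 0.0376, 0], [0, 0, 0, 0, 0, 0, 0], [0, 0, 0, 0, 0, 0, 0]])

```text
time: 19.18
position: [0.4502, 0.1186, 0.1905]
tool_rot: [0.48, -0.519, 0.519, -0.48]
ft_force: [-0.0, -0.6, -1.9]
grip_width: 0.0397
```

Run:
```python
from h import *
plan([.515,-.141,.19],-.081)
```

```text
t 19.18 pos [0.4502 0.1186 0.1905] y [ 0.  0. -1.] jaw heading -4.43 q6 0.094 F [-0.03 -0.65 -1.86] w 0.0397
turn ay (units of 180deg) 0.0012
shift units [2.5346 0.0049 0.8562] | level fix (tool axes, units) [-0.0001  0.     -0.    ]
```

play_rows(series=[[0, 0.15, 0, 0.05, 0, 0.0012, 0], [0, 0.3, 0, 0.1, 0, 0, 0], [0, 0.3, 0, 0.1, 0, 0, 0], [0, 0.3, 0, 0.1, 0, 0, 0], [0, 0.3, 0, 0.1, 0, 0, 0], [0, 0.3, 0, 0.1, 0, 0, 0], [0, 0.3, 0, 0.1, 0, 0, 0], [0, 0.3, 0, 0.1, 0, 0, 0], [0, 0.28, 0, 0.1, 0, 0, 0], [0, 0, 0, 0, 0, 0, 0], [0, 0, 0, 0, 0, 0, 0], [0, 0, 0, 0, 0, 0, 0]])

```text
time: 20.18
position: [0.5131, -0.1402, 0.1898]
tool_rot: [-0.479, 0.521, -0.52, 0.479]
ft_force: [-0.7, 0.5, -0.9]
grip_width: 0.0398
```

play_rows(series=[[0, 0, 0, 0, 0, 0, 0], [0, 0, 0, 0, 0, 0, 0], [0, 0, 0, 0, 0, 0, 0], [0, 0, 0, 0, 0, 0, 0]])

```text
time: 20.52
position: [0.5138, -0.1398, 0.1901]
tool_rot: [-0.479, 0.52, -0.52, 0.479]
ft_force: [-0.0, -0.1, -1.4]
grip_width: 0.0399
```

Run:
```python
from h import *
plan([.515,-.141,.12],-.081)
P=cp("wrist"); im=eyes.camera("wrist"); cv2.imwrite("pics/w15.png",im[:,:,::-1]);np.savez("w15.npz",K=P[0],r=P[1],t=P[2])
im=eyes.camera("scene"); crop(im,210,180,330,330,4,"pics/s15.png")
# second_left/spare geometry: predict label edges of second_left in this view
a,b=.0157,.0258
for y in(.034,): 
  for i,j in((1,1),(1,-1),(-1,-1),(-1,1)):
    l=np.array([i*a,y+j*b]); t=-.081; c,s=np.cos(t),np.sin(t)
    print(proj(0,[[.515+c*l[0]-s*l[1],-.141+s*l[0]+c*l[1],.062]],P).round(1))
```

```text
t 20.52 pos [ 0.5138 -0.1398  0.1901] y [-0.  0. -1.] jaw heading -4.74 q6 -0.393 F [-0.01 -0.13 -1.44] w 0.0399
turn ay (units of 180deg) -0.0005
shift units [0.0108 0.7015 0.013 ] | level fix (tool axes, units) [ 0.  0. -0.]
[[336.  147.2]]
[[334.7 227.2]]
[[287.  227.3]]
[[285.7 147.2]]
```

View pics/w15.png

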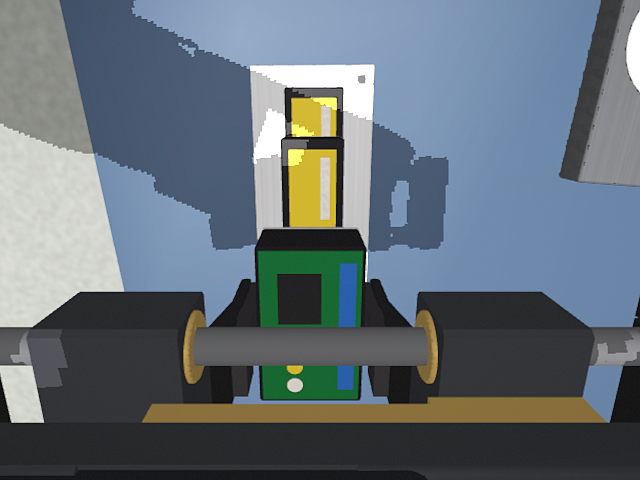

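View pics/s15.png

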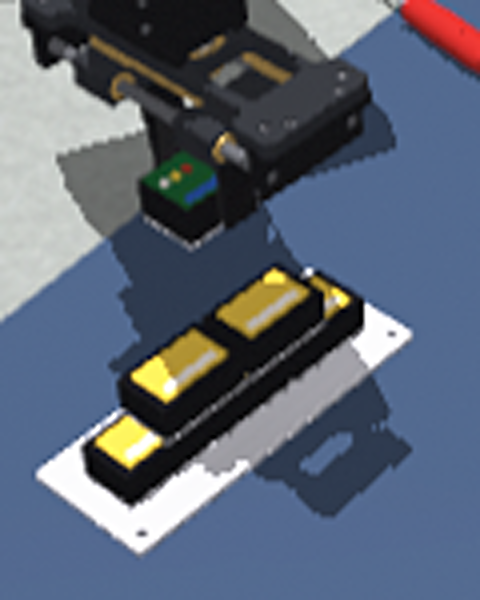

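play_rows(series=[[0, 0.015, 0.1, 0.018, 0, 0, 0], [0, 0, 0.25, 0, 0, 0, 0], [0, 0, 0.25, 0, 0, 0, 0], [0, 0, 0.15, 0, 0, 0, 0], [0, 0, 0.1, 0, 0, 0, 0], [0, 0, 0.05, 0, 0, 0, 0], [0, 0, 0.03, 0, 0, 0, 0], [0, 0, 0, 0, 0, 0, 0], [0, 0, 0, 0, 0, 0, 0], [0, 0, 0, 0, 0, 0, 0], [0, 0, 0, 0, 0, 0, 0], [0, 0, 0, 0, 0, 0, 0]])

```text
time: 21.62
position: [0.516, -0.1425, 0.0977]
tool_rot: [0.478, -0.52, 0.521, -0.479]
ft_force: [-0.1, -1.0, -1.0]
grip_width: 0.0399
```

Run:
```python
from h import *
plan([.5155,-.1415,.092],-.081)
P=cp("wrist"); im=eyes.camera("wrist"); cv2.imwrite("pics/w16.png",im[:,:,::-1]);np.savez("w16.npz",K=P[0],r=P[1],t=P[2])
im=eyes.camera("scene"); crop(im,210,180,330,330,4,"pics/s16.png")
```

```text
t 21.62 pos [ 0.516  -0.1425  0.0977] y [ 0.001 -0.001 -1.   ] jaw heading -4.82 q6 -0.394 F [-0.15 -1.04 -0.96] w 0.0399
turn ay (units of 180deg) -0.001
shift units [-0.0097  0.0571 -0.0055] | level fix (tool axes, units) [-0.0004  0.      0.0002]
```

View pics/w16.png

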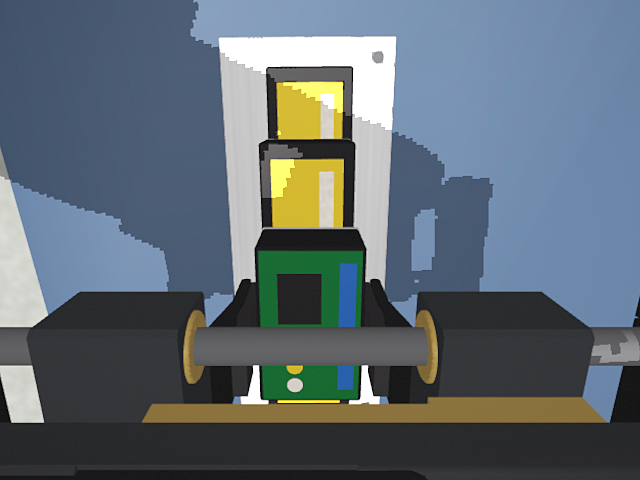

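View pics/s16.png

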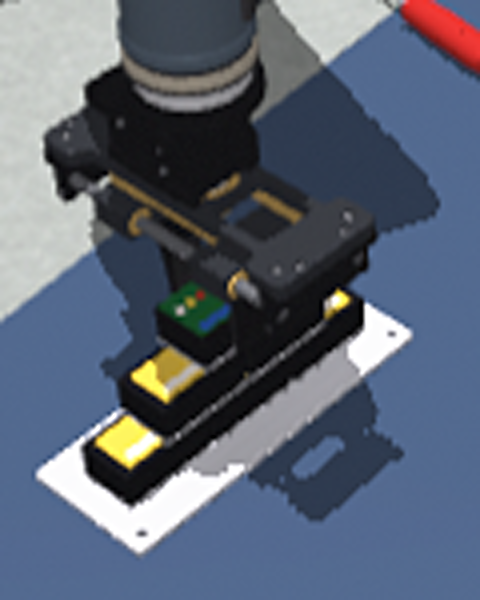

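Run:
```python
from h import *
P=cp("wrist")
o=robot.get_obs();Rm=R.from_quat(o["tool_rot"]).as_matrix()
for p,z in[((270,158.5),.062),((344,158.5),.062),((260,141),.062),((355,141),.062),((256,250),.0957),((365,250),.0957),((261,401),.0957),((361,401),.0957),((310,402),.062)]: print(p,(Rm.T@(ray(0,p,z,P)-o["position"])*1000).round(1))
```

```text
(270, 158.5) [-60.3  35.5 -15.6]
(344, 158.5) [-60.3  35.5  14.6]
(260, 141) [-67.2  35.5 -19.5]
(355, 141) [-67.2  35.5  18.9]
(256, 250) [-31.9   1.8 -18.1]
(365, 250) [-31.9   1.8  19.9]
(261, 401) [ 30.    1.8 -18.4]
(361, 401) [30.   1.9 20.6]
(310, 402) [56.5 35.6  0.7]
```

play_rows(series=[[0, 0, 0.01, -0.012, 0, 0, 0], [0, 0, 0.01, 0, 0, 0, 0], [0, 0, 0.01, 0, 0, 0, 0], [0, 0, 0.01, 0, 0, 0, 0], [0, 0, 0.005, 0, 0, 0, 0], [0, 0, 0, 0, 0, 0, 0], [0, 0, 0, 0, 0, 0, 0], [0, 0, 0, 0, 0, 0, 0], [0, 0, 0, 0, 0, 0, 0], [0, 0, 0, 0, 0, 0, 0]])

```text
time: 22.55
position: [0.5144, -0.1423, 0.0926]
tool_rot: [0.479, -0.521, 0.521, -0.479]
ft_force: [0.1, 0.5, -1.3]
grip_width: 0.0399
```

Run:
```python
from h import *
plan([.5155,-.1415,.092],-.081)
```

```text
t 22.55 pos [ 0.5144 -0.1423  0.0926] y [ 0. -0. -1.] jaw heading -4.82 q6 -0.395 F [ 0.06  0.49 -1.26] w 0.0399
turn ay (units of 180deg) -0.001
shift units [-0.0085  0.0059  0.01  ] | level fix (tool axes, units) [-0. -0.  0.]
```

play_rows(series=[[0, 0, 0.005, 0, 0, 0, 0], [0, 0, 0.004, 0, 0, 0, 0], [0, 0, 0, 0, 0, 0, 0], [0, 0, 0, 0, 0, 0, 0], [0, 0, 0, 0, 0, 0, 0]])

```text
time: 22.97
position: [0.5145, -0.1423, 0.092]
tool_rot: [0.478, -0.52, 0.521, -0.479]
ft_force: [-1.7, 0.1, 4.5]
grip_width: 0.0398
```

Run:
```python
from h import *
plan([.5155,-.1415,.092],-.081)
im=eyes.camera("scene"); crop(im,210,180,330,330,4,"pics/s17.png")
```

```text
t 22.97 pos [ 0.5145 -0.1423  0.092 ] y [ 0. -0. -1.] jaw heading -4.82 q6 -0.395 F [-1.66  0.08  4.52] w 0.0398
turn ay (units of 180deg) -0.001
shift units [-0.0087  0.0002  0.0096] | level fix (tool axes, units) [-0.0001 -0.      0.0001]
```

View pics/s17.png

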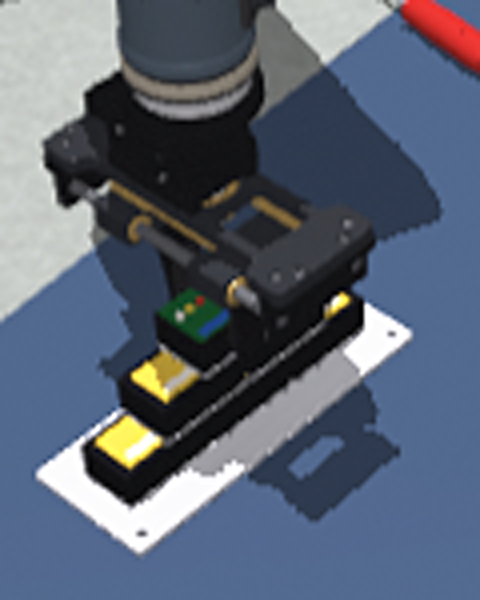

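Seated with contact at 4.5 N. Release and rise.

play_rows(series=[[0.55, 0, 0, 0, 0, 0, 0], [0.75, 0, 0, 0, 0, 0, 0], [0.75, 0, 0, 0, 0, 0, 0], [0.75, 0, 0, 0, 0, 0, 0], [0.75, 0, 0, 0, 0, 0, 0], [0.75, 0, 0, 0, 0, 0, 0], [0.75, 0, -0.1, 0, 0, 0, 0], [0.75, 0, -0.3, 0, 0, 0, 0], [0.75, 0, -0.3, 0, 0, 0, 0], [0.75, 0, -0.3, 0, 0, 0, 0], [0.75, 0, 0, 0, 0, 0, 0]])

```text
time: 23.93
position: [0.5177, -0.1437, 0.1978]
tool_rot: [0.477, -0.517, 0.525, -0.48]
ft_force: [0.8, -0.9, -0.0]
grip_width: 0.065
```

play_rows(series=[[0.75, -0.4, 0, 0, 0, 0, 0], [0.75, -0.4, 0, 0, 0, 0, 0], [0.75, -0.4, 0, 0, 0, 0, 0], [0.75, -0.4, 0, 0, 0, 0, 0], [0.75, -0.4, 0, 0, 0, 0, 0], [0.75, -0.4, 0, 0, 0, 0, 0], [0.75, -0.4, 0, 0, 0, 0, 0], [0.75, -0.4, 0, 0, 0, 0, 0], [0.75, 0, 0, 0, 0, 0, 0], [0.75, 0, 0, 0, 0, 0, 0]])

```text
time: 24.77
position: [0.5407, 0.1788, 0.1917]
tool_rot: [0.48, -0.519, 0.52, -0.48]
ft_force: [-0.8, -0.3, -0.5]
grip_width: 0.0652
```

Run:
```python
from h import *
im=eyes.camera("scene"); crop(im,215,235,320,320,7,"pics/s18.png");cv2.imwrite("pics/scene18.png",im[:,:,::-1])
im=eyes.camera("top"); crop(im,325,230,445,295,6.6,"pics/t18.png")
st()
PT,PS=cp("top"),cp("scene")
t=-.081;c,s=np.cos(t),np.sin(t)
def q(l,z): return [.515+c*l[0]-s*l[1],-.141+s*l[0]+c*l[1],z]
for nm,y,z in(("mon",0,.09),("spare",-.034,.062),("second",.034,.062)):
  X=[q((i*.02,y+j*.032),z) for i,j in((1,1),(1,-1),(-1,-1),(-1,1))]
  print(nm,((proj(0,X,PT)-[325,230])*6.6).round(0).tolist(),((proj(0,X,PS)-[215,235])*7).round(0).tolist())
```

```text
t 24.87 pos [0.5408 0.1762 0.1916] y [-0.001 -0.001 -1.   ] jaw heading -4.8 q6 0.203 F [-0.25 -1.06  0.61] w 0.0652
shift units [0. 0. 0.] | level fix (tool axes, units) [ 0.0002 -0.      0.0002]
mon [[294.0, 99.0], [489.0, 114.0], [483.0, 234.0], [287.0, 219.0]] [[452.0, 112.0], [311.0, 216.0], [226.0, 159.0], [367.0, 58.0]]
spare [[389.0, 125.0], [581.0, 139.0], [576.0, 257.0], [383.0, 242.0]] [[384.0, 227.0], [243.0, 334.0], [159.0, 276.0], [301.0, 171.0]]
second [[187.0, 110.0], [378.0, 124.0], [371.0, 241.0], [179.0, 227.0]] [[527.0, 119.0], [393.0, 220.0], [309.0, 165.0], [443.0, 67.0]]
```

View pics/s18.png

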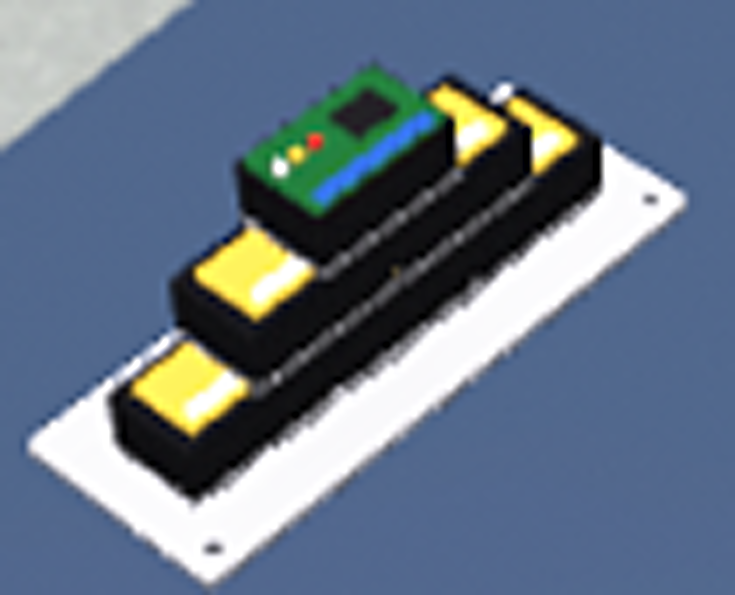

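View pics/t18.png

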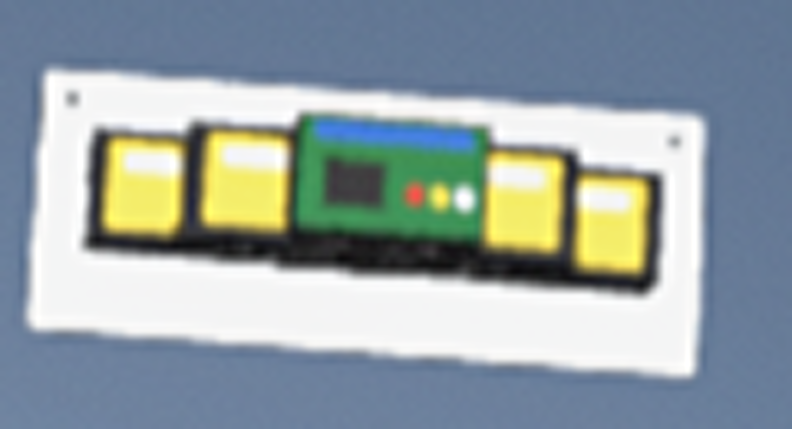

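View pics/scene18.png

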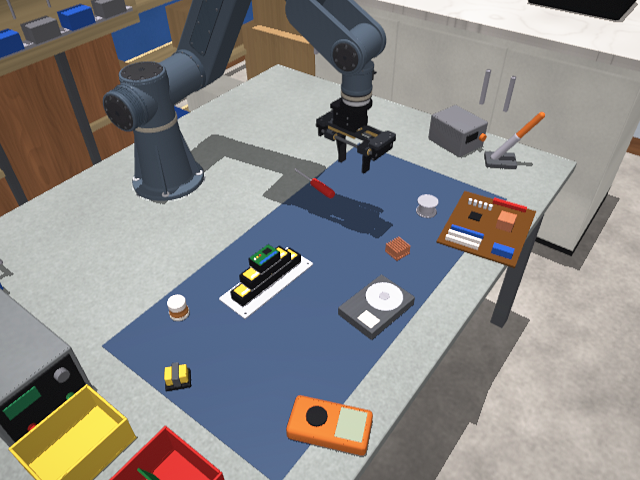

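```bash
python3 -c "
from rig import ticket
print(ticket.hand_in())"
```

```text
the job is handed in; nothing more can be done
None
```

The stack is finished and the job is handed in, about 25 s into the 64 s. The hand-in reports no verdict, so what follows is from my own checks.

- **Spare:** I gripped it across its width and set it down over the open bottom joint. Contact was about 6 N before I opened the fingers.
- **Monitor:** I pushed it high on the green face so it tipped onto its underside, turned the hand 90° and gripped it. I then set it down across the second-course joint, with about 4.5 N contact at release.

**Final check:** pictures from both fixed cameras show the spare label up and the monitor green face up. Both bridge their joints with their sides flush. The modules already laid appear at the same pixels as at the start. Nothing else has visibly moved, and the hand is well clear.

**Disagreements:** the three cameras differed by 1–3 mm on where the row lies. The pose reading also took several rows to settle after each fast move. I allowed for both by checking alignment in the wrist camera before each set-down, with offsets of about 1–2 mm, inside the tolerances. No check failed.

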